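Lock the T-bolt into a bracket's notch on a tilted fixture plate

ROBOT

A 7-joint arm with a two-finger parallel gripper is mounted at the origin on the work surface. World frame = base frame: x ahead of the robot, y to its left, z up, the work surface at z = 0. Lengths are in m, angles in rad, forces in N, time in s.
With the tool pointing down it reaches from about 0.4 to 0.875 m from the base axis. Payload 19.3 kg.
Tool frame: the origin (TCP) lies at the very end of the fingers, on their centre line; the grasp point (between the pads) lies 19 mm behind it; z points along the fingers, y is the direction in which the jaws open and shut (so a half turn about z gives the same grasp; the last joint's range is limited). The gripper opens to 85 mm and grips with 20 to 120 N. Pads are 22 mm wide; open, the fingers measure 114 mm over their backs; the gripper's body (76 mm by 85 mm) begins 54 mm behind the grasp point. The pads swing forward as they close: fully open they stand 13 mm farther back than shut.
Start: joints at [1.045, 0.521, -0.036, 1.599, 0.021, 1.021, -0.113], TCP at [0.275, -0.561, 0.231] pointing down, gripper open.
Joint ranges: [-2.91, 2.91], [-0.3, 2.13], [-1.5, 1.42], [0.17, 2.43], [-1.26, 4.41], [0.16, 1.93], [-2.52, 2.52]. Speed limits (rad/s): [1.89, 1.89, 2.39, 2.39, 3.01, 3.01, 3.01].

INTERFACE

Orientations are given as [roll, pitch, yaw] about the fixed x, y, z axes, in that order (R = Rz(yaw) Ry(pitch) Rx(roll)).
In Python, from workcell import bot gives the robot as it stands.
- The arm moves only by the tool apply_moves, never from a script. Its argument "commands" is a list of rows, each an object with "travel": the shift along the tool's x, y, z in m, a list of three; "twist": the turn, a rotation vector about the tool's x, y, z in degrees, a list of three; "claw": the finger opening in m, from 0 to 0.0854. A call has 1 to 10 rows; each row is the pose to reach, as a shift and turn from the pose commanded when the call began, along the tool's axes at that moment; what a row does not reach only later rows make up. A row lasts 1/10 s, in which the tool goes at most 50 mm and 8.59 degrees, less where a joint would pass 70% of its speed; a pose out of reach is approached as far as the arm can. A call with a gripper value outside its range is refused whole. The fingers move at their own pace and stop on an object; "force" is the grip in N (left out, the last holds). Time passes only in rows, so rows that repeat a pose let the fingers close. It gives the time, the measured TCP pose, the force and the opening at its end, in the units of the state.
- bot.observe(): the state, without advancing time (a new reading comes with each control period).
- bot.grab_frame(name): name is "scene" or "top" or "wrist"; returns a dict with "frame" (480x640x3 uint8, blue, green, red), "fx", "fy", "cx", "cy" (pixels), "dist" ([k1, k2, p1, p2, k3] as OpenCV has them; the pictures are not rectified), "pose" (4x4, takes a point from camera to world coordinates); the wrist camera has in their place "tool_from_camera" (4x4, takes a point from camera to tool coordinates, whose origin is the TCP and whose axes are the flange's). Camera axes: x right, y up, looking along -z (the intrinsics and any distortion apply to the point x, -y, -z); pixel columns grow to the right and rows downward; lengths in m; the calibration is good to about 2 mm. A picture is of the moment at which its call begins: read the wrist's pose just before it. There is no depth.
- bot.job_done(): hands the job in, once; it reports no verdict.
The state is a dict: "clock": time; "qpos": joint angles; "qd": joint speeds; "joint_efforts": joint torques, N m; "position": TCP position; "tool_rot": TCP orientation; "force": force on the tool from outside, world axes, zero at the start; "moment": the same for the moment, N m; "grip_width": finger opening in m.
Only numpy, scipy, OpenCV 4.12 (cv2) and the standard library are available. Lean on these libraries where they do the work, as an engineer would, in place of code of your own. Each camera call takes 0.05 s, during which the arm holds its last target.

TASK

Take the T-bolt (the one with the flat paddle grip) out of the wooden rack and lower its head through the open part of the T-slot in the leaning steel plate, down to the slot floor, then slide it along the slot until its shank pushes against the end of the bracket's notch. With its head down on the slot floor turn it a quarter turn so that the head lies across the slot, tug it straight out of the plate until you feel it catch, then let go and leave it standing there locked, with its shank still at the end of the notch. Leave the bracket and the two other pins in the rack where they are.

Things in the scene. Friction and masses are not known exactly. Their poses are not given: they have to be found in the camera images.
- tbolt: Steel T-bolt, 120 mm tall, about 0.4 kg, upright in one of the rack's three pockets (underside 10 mm above the table). Origin: centre of the head's underside; z up the shank, y along the head's long side. Head 24 (x) by 46 (y) by 12 mm high; shank 20 mm diameter; round collar of 40 mm diameter from z = 45 to 53 mm; paddle grip on top.
- paddle (a point): Centre of the T-bolt's flat aluminium paddle grip, 100 mm above its underside; axes as the bolt's. The paddle is 16 (x) by 36 (y) by 40 mm tall (bolt z 80 to 120 mm), so it is pinched along the bolt's x, and its wide side lies the same way as the head's long side.
- plate: Fixed steel plate 180 (x) by 300 (y) mm with one T-slot, leaning 28 degrees towards the robot. Origin: on the slot's floor, midway along and across. x runs up the lean, away from the robot; y along the slot, level; z square out of the plate. The slot is closed at y = -140 and +140 mm.
- neck (a point): Mid-length of the slot's mouth, in the plate's face, 32 mm above the slot floor; axes as the plate's. Neck 28 mm wide (x), 12 mm deep; undercut below it 54 mm wide, 20 mm high. The head passes the neck only with its long side along the slot. In the undercut it turns freely either way; turned across, it can rise only 8 mm before it catches under the lips.
- bracket: Dark steel angle bracket on the plate's face, somewhere along the slot; axes as the plate's. Origin: in the face, on the slot's centre line, where the shank's axis is when it touches the notch's end. Foot 8 mm thick, 70 mm wide (x), y = -26 to 40 mm; its 26 mm wide notch opens to -y and ends at y = 10 mm. Leg and gussets at y = 10 to 40 mm, 36 mm high. Stays put under pushes below 60 N.
- entry (a point): Moves with the bracket: the point in the plate's face on the slot's centre line 72 mm before (-y of) the bracket's origin. The bolt can be lowered with its axis here; it must be at least 52 mm before the bracket's origin for the head to clear the foot. With the head on the slot floor the collar passes 5 mm above the foot.
- rack: Fixed wooden rack 70 (x) by 214 (y) by 45 mm high, origin at the centre of its underside. Three pockets 28 (x) by 50 (y) mm, 35 mm deep, at y = -70, 0 and +70 mm. One holds the T-bolt, whose axes are parallel to the rack's, give or take a few degrees of play.
- key_ball: Slot key in another pocket: steel block foot, thin shank and a ball knob, 106 mm tall. Not to be moved. Origin at the centre of its underside.
- key_stub: Slot key in another pocket: steel block foot with a short round stub, 70 mm tall. Not to be moved. Origin at the centre of its underside.
Mind the look-alikes: they are no part of the job. What is shaped like the tbolt but green is not meant.

How it is judged:
By the outcome, as a careful person would: the job done as asked, in the order asked, and still so for the second after the job is handed in, with the robot touching nothing.
It also fails if it takes over 51 s, if anything falls off the work surface, if the arm or the gripper's body presses on something with over 40 N, if the wrist force passes 120 N, or if a joint passes its speed limit or range.

## Working session

There is one attempt and no reset: what is moved stays moved. The work goes in short steps, Python scripts to look and compute and a tool call to move; the robot and the scene stay as the last step left them, time stands still between calls to the robot, and variables do not carry over. Pictures are saved under pics/ and viewed, and the job is handed in when it is done.

Besides the shell and the picture viewer there is one more tool, called after ">>>" by a JSON object that holds its "op" and its "data". apply_moves: Moves the arm, as the interface text tells. Its arguments: {"type":"object","properties":{"commands":{"type":"array"},"force":{"type":"number"}},"required":["commands"]}

```bash
mkdir -p pics; ls; python3 - <<'E'
from workcell import bot
import cv2, json, numpy as np
s=bot.observe(); print(s)
for n in ["scene","top","wrist"]:
    d=bot.grab_frame(n); cv2.imwrite(f"pics/{n}0.png",d["frame"])
    print(n,{k:(np.array(v).round(4).tolist()) for k,v in d.items() if k!="frame"})
    import pickle; pickle.dump((s,d),open(f"{n}0.pkl","wb"))
E
```

```text
pics
{'clock': 0.0, 'qpos': array([ 1.04481132,  0.52201206, -0.03632167,  1.59998861,  0.02118658,
        1.02105147, -0.11280685]), 'qd': array([-8.53312938e-04,  1.78415926e-03,  1.17606703e-03,  2.05250124e-03,
       -1.05470502e-03, -4.35873262e-05,  3.37690490e-04]), 'joint_efforts': array([-4.39119503e-04, -9.27085018e+01,  1.97957464e+00, -3.69938207e+01,
        1.78161910e-02,  7.90146994e-03, -1.25572406e-06]), 'position': array([ 0.2749354 , -0.56093002,  0.23073394]), 'tool_rot': array([-3.14051962e+00,  6.59323634e-05,  4.55755876e-01]), 'force': array([-0.03870582, -0.170409  , -0.49092145]), 'moment': array([0.05169118, 0.04920562, 0.01786871]), 'grip_width': 0.08531523551902095}
scene {'fx': 485.0824, 'fy': 485.0824, 'cx': 314.2637, 'cy': 239.2952, 'dist': [-0.1093, 0.0, 0.0, 0.0, 0.0], 'pose': [[0.1362, -0.8466, 0.5145, 0.9659], [0.9907, 0.1173, -0.0692, -0.1353], [-0.0018, 0.5191, 0.8547, 0.8616], [0.0, 0.0, 0.0, 1.0]]}
top {'fx': 446.2129, 'fy': 446.2129, 'cx': 321.5276, 'cy': 237.1574, 'dist': [0.032, 0.0, 0.0, 0.0, 0.0], 'pose': [[-0.0217, 0.9858, -0.1666, 0.3792], [-0.9997, -0.02, 0.0119, -0.0713], [0.0083, 0.1669, 0.9859, 0.8525], [0.0, 0.0, 0.0, 1.0]]}
wrist {'fx': 359.6858, 'fy': 359.6858, 'cx': 323.5374, 'cy': 242.8929, 'dist': [0.0195, 0.0, 0.0, 0.0, 0.0], 'tool_from_camera': [[-0.0004, 0.9473, 0.3203, 0.0836], [1.0, 0.0002, 0.0007, 0.0008], [0.0006, 0.3203, -0.9473, -0.1436], [0.0, 0.0, 0.0, 1.0]]}
```

View pics/scene0.png

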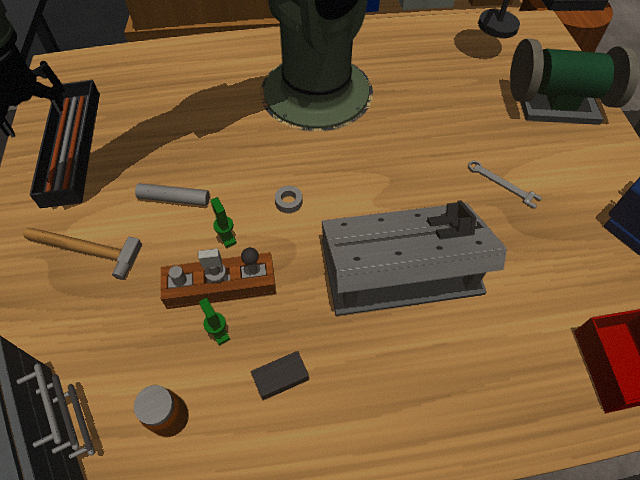

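View pics/top0.png

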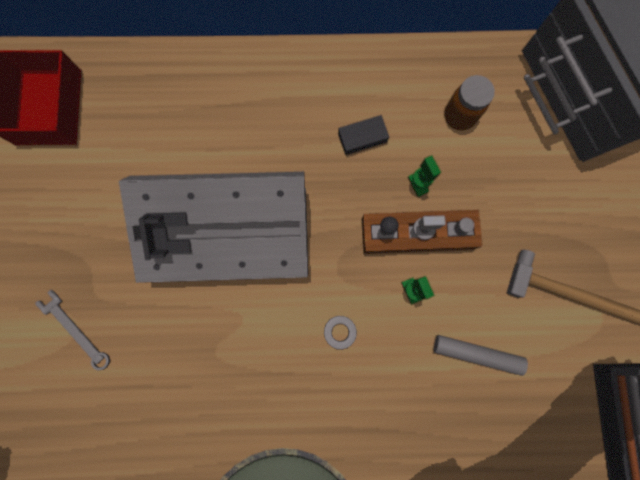

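View pics/wrist0.png

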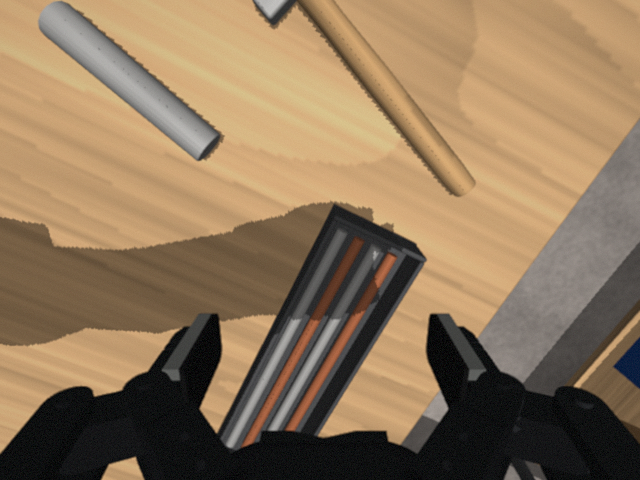

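Candidates (scene / top pixels): the grey paddle bolt in the rack's middle pocket (210,262)/(430,223). The green look-alikes are at (222,222) and (214,322) in scene. key_ball is at (250,262) and key_stub at (180,275). By the description I choose the grey paddle in the middle pocket, and will check it with crops.

```bash
python3 - <<'E'
import cv2
s=cv2.imread("pics/scene0.png"); t=cv2.imread("pics/top0.png")
def crop(im,x0,y0,x1,y1,k,n): cv2.imwrite("pics/"+n,cv2.resize(im[y0:y1,x0:x1],None,fx=k,fy=k,interpolation=cv2.INTER_CUBIC))
crop(s,150,185,290,345,5/1.4,"c_s_rack.png")
crop(s,310,190,520,320,3.8,"c_s_plate.png")
crop(t,350,190,500,270,5,"c_t_rack.png")
crop(t,110,160,320,295,3.8,"c_t_plate.png")
E
```

```text
(no output)
```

View pics/c_s_rack.png

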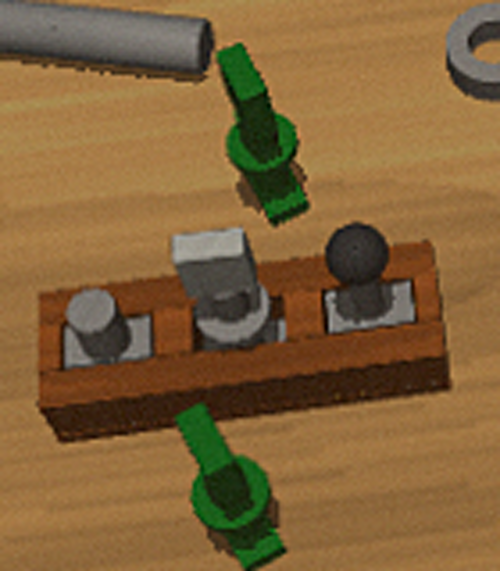

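View pics/c_s_plate.png

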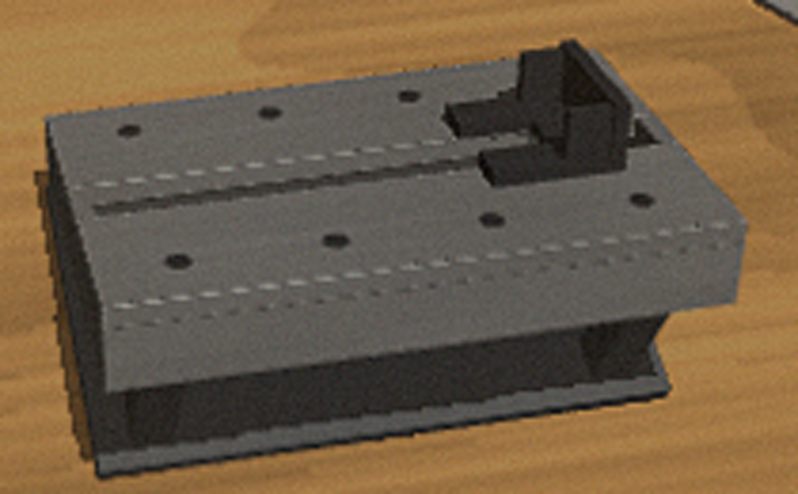

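View pics/c_t_rack.png

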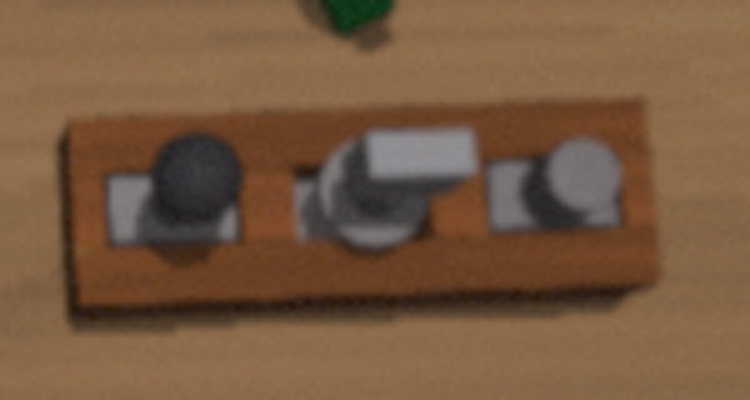

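View pics/c_t_plate.png

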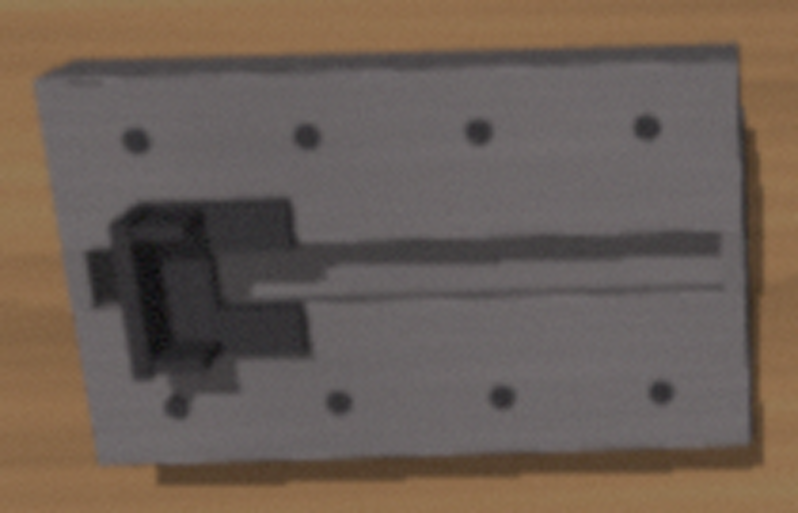

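The crops confirm the bolt in the middle pocket: grey paddle on a round collar, paddle's wide side along the rack. Next I'll fit the poses.

```bash
cat > h.py <<'E'
import numpy as np, cv2, pickle
from scipy.optimize import least_squares
from scipy.spatial.transform import Rotation as R
def proj(d,P,T=None):
    P=np.atleast_2d(P); T=np.array(d["pose"]) if T is None else T
    c=(P-T[:3,3])@T[:3,:3]; c=c*[1,-1,-1]
    K=np.array([[d["fx"],0,d["cx"]],[0,d["fy"],d["cy"]],[0,0,1]])
    return cv2.projectPoints(c.reshape(-1,1,3),np.zeros(3),np.zeros(3),K,np.array(d["dist"],float))[0].reshape(-1,2)
def wristT(s,d):
    T=np.eye(4);T[:3,:3]=R.from_euler("xyz",s["tool_rot"]).as_matrix();T[:3,3]=s["position"]
    return T@np.array(d["tool_from_camera"])
def plateR(yaw,lean=np.radians(28)):
    return R.from_euler("z",yaw).as_matrix()@R.from_euler("y",-lean).as_matrix()
E
cat > fit0.py <<'E'
from h import *
S=pickle.load(open("scene0.pkl","rb"))[1];T=pickle.load(open("top0.pkl","rb"))[1]
# plate
obs=[]
def add(d,k,o,uv,P): obs.append((d,np.array(uv)/k+np.array(o),np.array(P)/1e3))
t=lambda uv,P: add(T,3.8,(110,160),uv,P); s=lambda uv,P: add(S,3.8,(310,190),uv,P)
t((38,80),(90,150,32)); t((738,64),(90,-150,32)); t((748,445),(-90,-150,32)); t((98,463),(-90,150,32))
t((721,232),(14,-140,32)); t((723,291),(-14,-140,32)); t((88,250),(14,140,32)); t((92,306),(-14,140,32))
s((103,305),(90,-150,32)); s((745,224),(90,150,32)); s((47,118),(-90,-150,32)); s((597,52),(-90,150,32))
s((95,212),(14,-140,32))
def res(p,full=False):
    Rm=plateR(p[3],p[4]); 
    e=np.array([proj(d,p[:3]+Rm@P)[0]-uv for d,uv,P in obs])
    return e if full else e.ravel()
r=least_squares(res,[.45,.1,.06,0,np.radians(28)],loss="soft_l1")
print("plate",r.x[:3].round(4),np.degrees(r.x[3:]).round(2)); print(res(r.x,True).round(1).tolist())
pp=r.x
# bracket y
Rm=plateR(*pp[3:])
bo=[(T,np.array(uv)/3.8+[110,160],P) for uv,P in [((290,198),(35,-26,40)),((312,357),(-35,-26,40))]]
bo+=[(S,np.array(uv)/3.8+[310,190],P) for uv,P in [((443,112),(-35,-26,40)),((490,186),(35,-26,32))]]
def rb(p):
    return np.array([proj(d,pp[:3]+Rm@(np.array(P)/1e3+[p[1],p[0],0]))[0]-uv for d,uv,P in bo]).ravel()
r=least_squares(rb,[.1,0]); print("bracket y,x",r.x,rb(r.x).round(1).tolist())
# rack
obs=[]
t=lambda uv,P: add(T,5,(350,190),uv,P); s=lambda uv,P: add(S,500/140,(150,185),uv,P)
t((70,123),(35,107,45)); t((645,100),(35,-107,45)); t((658,285),(-35,-107,45)); t((75,305),(-35,107,45))
s((40,295),(-35,-107,45)); s((432,242),(-35,107,45)); s((447,325),(35,107,45)); s((40,402),(35,-107,45))
s((62,440),(35,-107,0));s((448,388),(35,107,0))
def rr(p): 
    Rz=R.from_euler("z",p[3]).as_matrix()
    return np.array([proj(d,p[:3]+Rz@P)[0]-uv for d,uv,P in obs]).ravel()
r=least_squares(rr,[.5,-.2,0,0],loss="soft_l1"); print("rack",r.x.round(4),np.degrees(r.x[3]),rr(r.x).round(1).reshape(-1,2).tolist())
obs=[]
# bolt, paddle top corners
t((365,132),(8,18,120)); t((472,127),(8,-18,120)); t((478,174),(-8,-18,120)); t((370,180),(-8,18,120))
s((172,240),(-8,-18,120)); s((240,228),(-8,18,120)); s((250,254),(8,18,120)); s((182,268),(8,-18,120)); s((258,285),(8,18,80)); s((194,298),(8,-18,80))
r=least_squares(rr,[.5,-.2,0.01,0],loss="soft_l1"); print("bolt",r.x.round(4),np.degrees(r.x[3]),rr(r.x).round(1).reshape(-1,2).tolist())
E
python3 fit0.py
```

```text
plate [0.5356 0.098  0.0738] [ 0.21 28.61]
[[-1.6, -0.5], [-1.1, 0.1], [-0.5, 0.1], [-0.2, -0.2], [-1.0, 0.2], [-1.0, 0.3], [-1.0, -0.7], [0.5, 0.2], [-2.3, 0.4], [-1.1, -0.4], [-1.9, -0.3], [-1.9, 0.1], [-1.4, 1.0]]
bracket y,x [0.07238667 0.00015005] [-0.7, 0.9, -1.7, -1.5, -1.2, -1.0, -1.5, 1.2]
rack [ 0.5248 -0.2647 -0.0029  0.0172] 0.9839754946638348 [[-2.1, -0.4], [-2.1, -0.1], [-1.0, 0.2], [-1.0, 0.5], [-0.8, -1.6], [-1.0, -1.5], [-1.2, 7.3], [-1.1, 1.2], [-0.9, 0.1], [0.2, -0.2]]
bolt [ 0.5263 -0.2653  0.0052  0.065 ] 3.722126161307477 [[-1.9, 0.4], [-1.8, -0.4], [-1.7, -0.4], [-1.7, 0.2], [-1.2, -0.6], [0.0, -0.8], [-1.9, -0.3], [-3.2, -0.6], [-0.3, 1.8], [-2.0, 1.6]]
```

>>> {"op": "apply_moves", "data": {"commands": [{"travel": [0.18,-0.08,0],"twist": [0,0,-33]},{"travel": [0.356,-0.155,-0.01],"twist": [0,0,-66]},{"travel": [0.356,-0.155,-0.01],"twist": [0,0,-66]},{"travel": [0.356,-0.155,-0.01],"twist": [0,0,-66]},{"travel": [0.356,-0.155,-0.01],"twist": [0,0,-66]},{"travel": [0.356,-0.155,-0.01],"twist": [0,0,-66]},{"travel": [0.356,-0.155,-0.01],"twist": [0,0,-66]},{"travel": [0.356,-0.155,-0.01],"twist": [0,0,-66]},{"travel": [0.356,-0.155,-0.01],"twist": [0,0,-66]},{"travel": [0.356,-0.155,-0.01],"twist": [0,0,-66]}]}}

```text
invalid input at $.commands[0]: expected keys travel, twist, claw
```

>>> {"op": "apply_moves", "data": {"commands": [{"travel": [0,0,0]},{"travel": [0,0,0]},{"travel": [0,0,0]}]}}

```text
invalid input at $.commands[0]: expected keys travel, twist, claw
```

```bash
cat > snap.py <<'E'
import sys
from h import *
from workcell import bot
n=sys.argv[1]
for c in sys.argv[2:] or ["wrist"]:
    s=bot.observe(); d=bot.grab_frame(c); pickle.dump((s,d),open(f"{c}{n}.pkl","wb")); cv2.imwrite(f"pics/{c}{n}.png",d["frame"])
print(s["clock"],s["position"].round(4),np.degrees(s["tool_rot"]).round(2),s["qpos"].round(2),s["force"].round(1),s["grip_width"])
E
python3 snap.py 1
```

```text
0.15 [ 0.275  -0.561   0.2309] [-179.95    0.     26.11] [ 1.04  0.52 -0.04  1.6   0.02  1.02 -0.11] [-0.2 -0.2  0.2] 0.08539997739457844
```

View pics/wrist1.png

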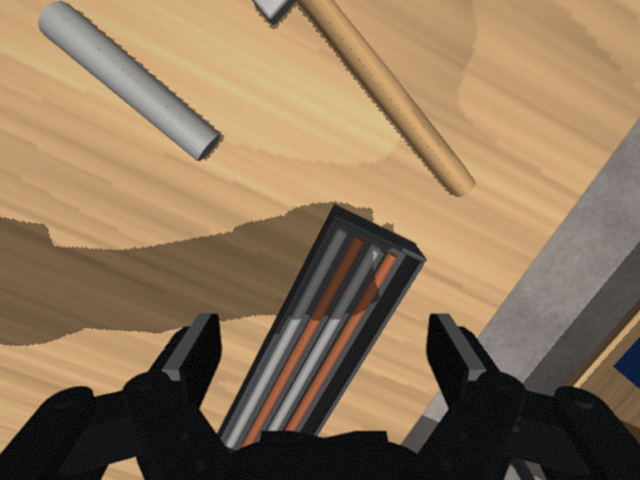

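The move was refused because every row needs the "claw" key. I'll resend it.

>>> {"op": "apply_moves", "data": {"commands": [{"travel": [0.18,-0.08,0],"twist": [0,0,-33],"claw": 0.085},{"travel": [0.356,-0.155,-0.01],"twist": [0,0,-66],"claw": 0.085},{"travel": [0.356,-0.155,-0.01],"twist": [0,0,-66],"claw": 0.085},{"travel": [0.356,-0.155,-0.01],"twist": [0,0,-66],"claw": 0.085},{"travel": [0.356,-0.155,-0.01],"twist": [0,0,-66],"claw": 0.085},{"travel": [0.356,-0.155,-0.01],"twist": [0,0,-66],"claw": 0.085},{"travel": [0.356,-0.155,-0.01],"twist": [0,0,-66],"claw": 0.085},{"travel": [0.356,-0.155,-0.01],"twist": [0,0,-66],"claw": 0.085},{"travel": [0.356,-0.155,-0.01],"twist": [0,0,-66],"claw": 0.085},{"travel": [0.356,-0.155,-0.01],"twist": [0,0,-66],"claw": 0.085}]}}

```text
clock: 1.2
position: [0.5268, -0.2647, 0.241]
tool_rot: [-3.141, -0.0, 1.609]
force: [-0.4, -0.7, -1.5]
grip_width: 0.0851
```

```bash
python3 snap.py 2
```

```text
1.2 [ 0.5268 -0.2647  0.241 ] [-1.7998e+02 -1.0000e-02  9.2170e+01] [ 0.64  0.48 -0.38  1.67  0.2   1.03  0.23] [-0.4 -0.7 -1.5] 0.08506642167791997
```

View pics/wrist2.png

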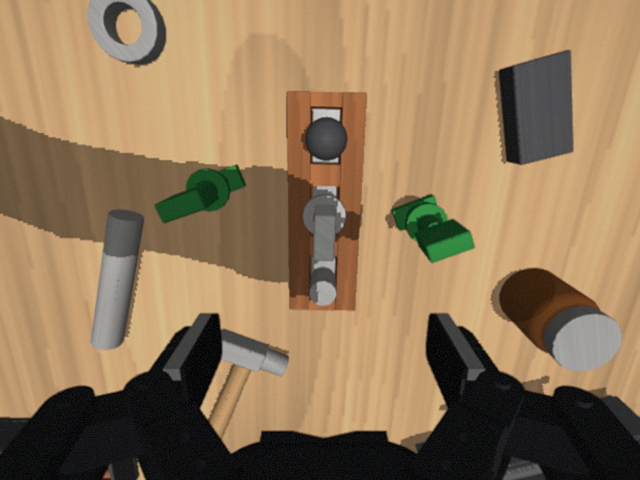

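```bash
python3 - <<'E'
from h import *
s,d=pickle.load(open("wrist2.pkl","rb"))
im=d["frame"]
cv2.imwrite("pics/c_w2.png",cv2.resize(im[150:310,265:385],None,fx=5*0.75,fy=5*.75,interpolation=cv2.INTER_CUBIC))
cv2.imwrite("pics/c_w2g.png",cv2.resize(im[150:310,145:485],None,fx=2.3,fy=2.3,interpolation=cv2.INTER_CUBIC))
E
```

```text
(no output)
```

View pics/c_w2.png

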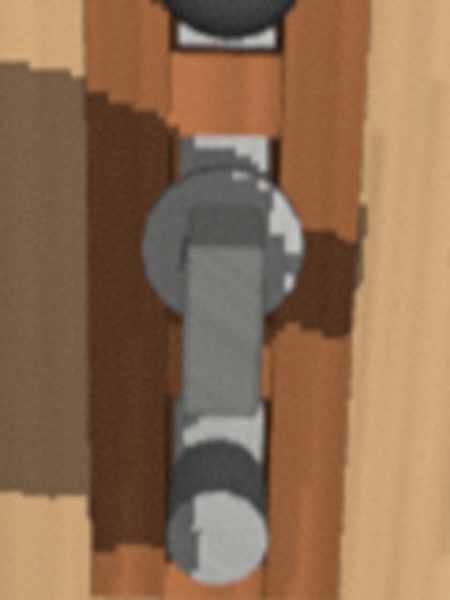

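View pics/c_w2g.png

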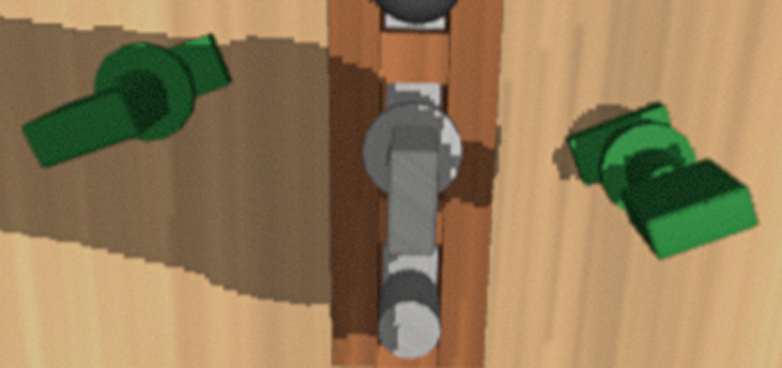

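```bash
cat >> h.py <<'E'
def ray(d,uv,z,T=None):
    T=np.array(d["pose"]) if T is None else T
    K=np.array([[d["fx"],0,d["cx"]],[0,d["fy"],d["cy"]],[0,0,1]])
    n=cv2.undistortPoints(np.array(uv,float).reshape(-1,1,2),K,np.array(d["dist"],float)).reshape(-1,2)
    v=np.c_[n[:,0],-n[:,1],-np.ones(len(n))]@T[:3,:3].T
    return T[:3,3]+v*((z-T[2,3])/v[:,2:])
E
python3 - <<'E'
from h import *
s,d=pickle.load(open("wrist2.pkl","rb")); T=wristT(s,d)
c=np.array([(189,247),(263,248),(257,414),(183,411)])/3.75+[265,150]
for z in (.13,): 
    p=ray(d,c,z,T); print(p.round(4).tolist(),p.mean(0).round(4), "w",np.linalg.norm(p[0]-p[1]),"l",np.linalg.norm(p[1]-p[2]))
    print("yaw of y axis",np.degrees(np.arctan2(-(p[0]-p[3])[0],(p[0]-p[3])[1])),np.degrees(np.arctan2(-(p[1]-p[2])[0],(p[1]-p[2])[1])))
# collar ellipse centre z=.063
c=np.array([(222,250)])/3.75+[265,150]; print("collar",ray(d,c,.063,T).round(4))
# rack corners top z .045 in full image
print("rack",ray(d,[(287,92),(366,94),(356,310),(291,310)],.045,T).round(4).tolist())
# greens: head & paddle tops (crop 2.3, origin 145,150)
g=lambda l: np.array(l)/2.3+[145,150]
print("greenL paddle top",ray(d,g([(22,128),(43,167)]),.12,T).round(3).tolist(),"head",ray(d,g([(212,35),(232,80)]),.012,T).round(3).tolist())
print("greenR paddle top",ray(d,g([(632,205),(710,160),(757,220),(662,258)]),.12,T).round(3).tolist(),"head",ray(d,g([(568,140),(660,105)]),.012,T).round(3).tolist())
for n in("scene","top"):
    S=pickle.load(open(n+"0.pkl","rb"))[1]
    o=([150,185],500/140,[(172,240),(240,228),(250,254),(182,268)]) if n=="scene" else ([350,190],5,[(365,132),(472,127),(478,174),(370,180)])
    p=ray(S,np.array(o[2])/o[1]+o[0],.13); print(n,p.mean(0))
E
```

```text
[[0.5214, -0.2479, 0.13], [0.5358, -0.2475, 0.13], [0.5362, -0.2822, 0.13], [0.5212, -0.2821, 0.13]] [ 0.5287 -0.2649  0.13  ] w 0.014381691692455636 l 0.03463473726496491
yaw of y axis -0.3025795815360718 0.7290156780992537
collar [[ 0.5286 -0.2655  0.063 ]]
rack [[0.4923, -0.1598, 0.045], [0.5611, -0.1588, 0.045], [0.5665, -0.3711, 0.045], [0.4975, -0.3736, 0.045]]
greenL paddle top [[0.401, -0.247, 0.12], [0.406, -0.26, 0.12]] head [[0.439, -0.228, 0.012], [0.447, -0.248, 0.012]]
greenR paddle top [[0.602, -0.266, 0.12], [0.626, -0.249, 0.12], [0.645, -0.27, 0.12], [0.615, -0.285, 0.12]] head [[0.601, -0.27, 0.012], [0.641, -0.252, 0.012]]
scene [ 0.53066651 -0.26175333  0.13      ]
top [ 0.5251843  -0.26687543  0.13      ]
```

>>> {"op": "apply_moves", "data": {"commands": [{"travel": [0,0.002,0.04],"twist": [0,0,1.2],"claw": 0.06},{"travel": [0,0.002,0.08],"twist": [0,0,1.2],"claw": 0.06},{"travel": [0,0.002,0.11],"twist": [0,0,1.2],"claw": 0.06},{"travel": [0,0.002,0.135],"twist": [0,0,1.2],"claw": 0.06},{"travel": [0,0.002,0.148],"twist": [0,0,1.2],"claw": 0.06},{"travel": [0,0.002,0.148],"twist": [0,0,1.2],"claw": 0.06}]}}

```text
clock: 1.85
position: [0.5273, -0.2658, 0.0921]
tool_rot: [-3.139, -0.001, 1.585]
force: [-0.7, 0.9, 0.3]
grip_width: 0.0604
```

```bash
python3 snap.py 3
```

```text
1.85 [ 0.5273 -0.2658  0.0921] [-1.7987e+02 -4.0000e-02  9.0830e+01] [ 0.59  0.66 -0.33  1.79  0.3   0.74  0.12] [-0.7  0.9  0.3] 0.06036220858743471
```

View pics/wrist3.png

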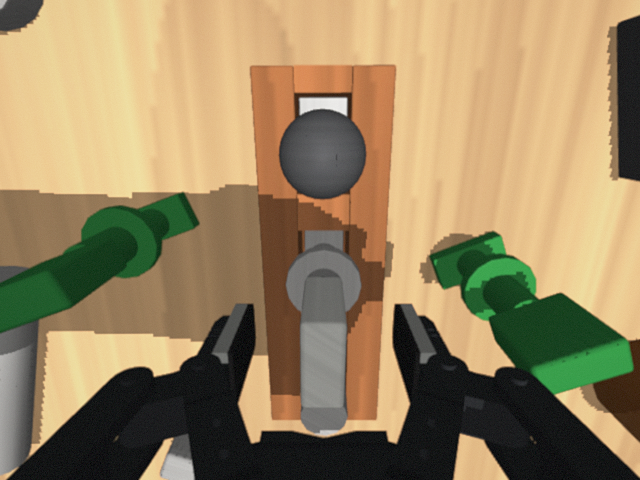

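The grey paddle (322,350) sits midway between the pads (240 and 405), and the key_ball at (322,155) is clear. I'll close now.

>>> {"op": "apply_moves", "data": {"commands": [{"travel": [0,0,0],"twist": [0,0,0],"claw": 0.03},{"travel": [0,0,0],"twist": [0,0,0],"claw": 0.01},{"travel": [0,0,0],"twist": [0,0,0],"claw": 0.0},{"travel": [0,0,0],"twist": [0,0,0],"claw": 0.0},{"travel": [0,0,0],"twist": [0,0,0],"claw": 0.0},{"travel": [0,0,0],"twist": [0,0,0],"claw": 0.0},{"travel": [0,0,0],"twist": [0,0,0],"claw": 0.0}], "force": 100}}

```text
clock: 2.6
position: [0.5284, -0.2656, 0.0943]
tool_rot: [3.142, 0.001, 1.586]
force: [-4.1, 0.0, 13.0]
grip_width: 0.0151
```

>>> {"op": "apply_moves", "data": {"commands": [{"travel": [0,0,-0.01],"twist": [0,0,0],"claw": 0.0},{"travel": [0,0,-0.03],"twist": [0,0,0],"claw": 0.0},{"travel": [0,0,-0.05],"twist": [0,0,0],"claw": 0.0},{"travel": [0,0,-0.08],"twist": [0,0,0],"claw": 0.0},{"travel": [0,0,-0.12],"twist": [0,0,0],"claw": 0.0},{"travel": [0,0,-0.16],"twist": [0,0,0],"claw": 0.0},{"travel": [0,0,-0.19],"twist": [0,0,0],"claw": 0.0},{"travel": [0,0,-0.2],"twist": [0,0,0],"claw": 0.0}]}}

```text
clock: 3.4
position: [0.5293, -0.2654, 0.2969]
tool_rot: [3.138, 0.002, 1.587]
force: [0.3, 0.1, -4.5]
grip_width: 0.0151
```

```bash
python3 snap.py 4
```

```text
3.4 [ 0.5293 -0.2654  0.2969] [1.7977e+02 1.1000e-01 9.0920e+01] [ 0.64  0.43 -0.39  1.6   0.18  1.15  0.23] [ 0.3  0.1 -4.5] 0.015068517937068792
```

View pics/wrist4.png

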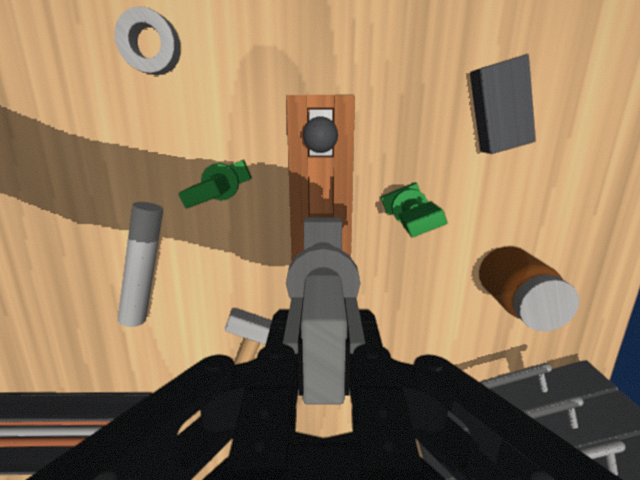

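>>> {"op": "apply_moves", "data": {"commands": [{"travel": [0.05,-0.013,0],"twist": [-4,0,0],"claw": 0.0},{"travel": [0.1,-0.026,0],"twist": [-8,0,0],"claw": 0.0},{"travel": [0.15,-0.04,0],"twist": [-12,0,0],"claw": 0.0},{"travel": [0.2,-0.052,0],"twist": [-16,0,0],"claw": 0.0},{"travel": [0.25,-0.065,0],"twist": [-20,0,0],"claw": 0.0},{"travel": [0.3,-0.08,0],"twist": [-24,0,0],"claw": 0.0},{"travel": [0.345,-0.093,0],"twist": [-28,0,0],"claw": 0.0},{"travel": [0.365,-0.093,0],"twist": [-28,0,0],"claw": 0.0},{"travel": [0.365,-0.093,0],"twist": [-28,0,0],"claw": 0.0},{"travel": [0.365,-0.093,0],"twist": [-28,0,0],"claw": 0.0}]}}

```text
clock: 4.45
position: [0.4288, 0.0987, 0.2923]
tool_rot: [2.655, 0.0, 1.589]
force: [-0.0, -0.8, -4.5]
grip_width: 0.0148
```

```bash
python3 snap.py 5
```

```text
4.45 [0.4288 0.0987 0.2923] [1.521e+02 2.000e-02 9.104e+01] [ 0.33 -0.05 -0.81  2.3   0.4   0.47 -0.79] [-0.  -0.8 -4.5] 0.014839058532055171
```

View pics/wrist5.png

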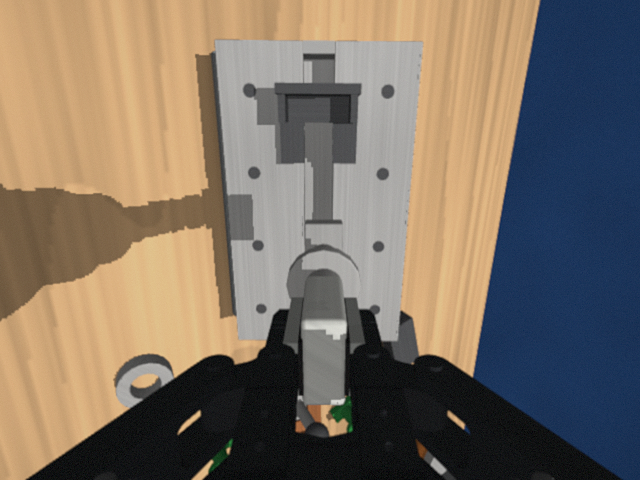

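```bash
python3 - <<'E'
from h import *
s,d=pickle.load(open("wrist5.pkl","rb"))
im=d["frame"]
cv2.imwrite("pics/c_w5a.png",cv2.resize(im[30:180,205:430],None,fx=3.5,fy=3.5,interpolation=cv2.INTER_CUBIC))
cv2.imwrite("pics/c_w5b.png",cv2.resize(im[200:350,220:420],None,fx=4,fy=4,interpolation=cv2.INTER_CUBIC))
E
```

```text
(no output)
```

View pics/c_w5a.png

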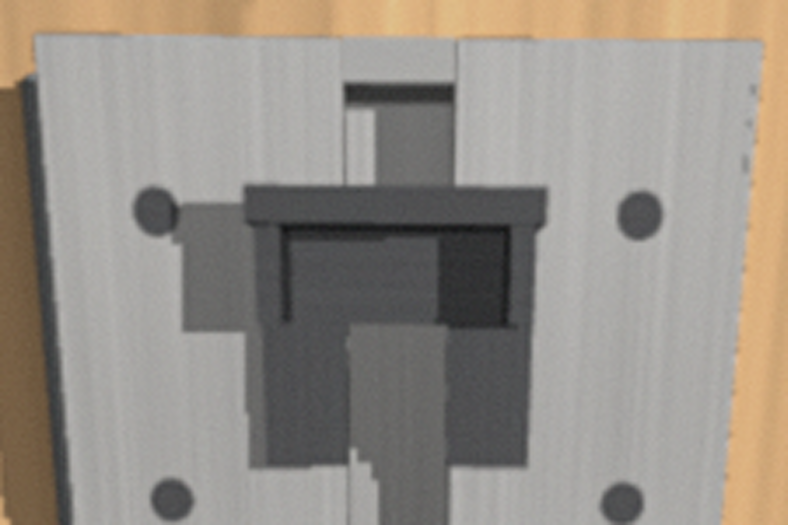

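View pics/c_w5b.png

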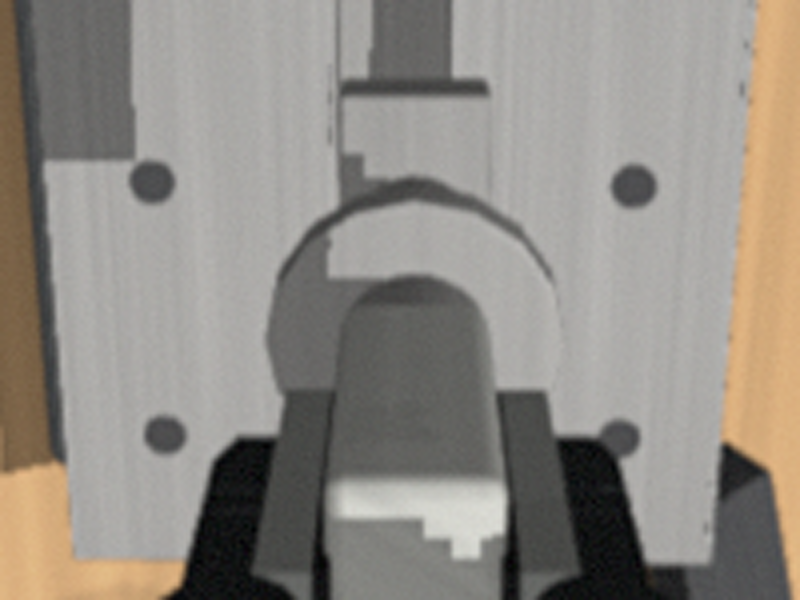

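```bash
cat > fitw.py <<'E'
from h import *
def fit(d,obs,x0,scale=np.ones(6)):
    """obs: list (uv, P mm). pose in tool frame: rotvec applied on base R (object x=tool y, y=tool x, z=-tool z)"""
    T=np.array(d["tool_from_camera"]); B=np.array([[0,1,0],[1,0,0],[0,0,-1.]])
    uv=np.array([o[0] for o in obs]); P=np.array([o[1] for o in obs])/1e3
    def pts(p): return p[:3]+P@(R.from_rotvec(p[3:]).as_matrix()@B).T
    def res(p): return (proj(d,pts(p),T)-uv).ravel()
    r=least_squares(res,x0,loss="soft_l1")
    return r.x,res(r.x).reshape(-1,2)
def rep(n,x,e): print(n,"tool pos mm",(x[:3]*1e3).round(1),"rot deg",np.degrees(x[3:]).round(2),"res",e.round(1).tolist())
E
cat > f5.py <<'E'
from fitw import *
s,d=pickle.load(open("wrist5.pkl","rb"))
a=lambda u,v:np.array([u/3.5+205,v/3.5+30]); b=lambda u,v:np.array([u/4+220,v/4+200])
obs=[(a(36,36),(-90,150,32)),(a(762,41),(90,150,32)),(b(76,558),(-90,-150,32)),(b(712,563),(90,-150,32)),
(a(344,85),(-14,140,32)),(a(455,84),(14,140,32)),(b(338,10),(-14,20,32)),(b(452,10),(14,20,32))]
obs2=obs[:6]
x,e=fit(d,obs2,[0,0,.2,0,0,0]); rep("plate",x,e)
B=np.array([[0,1,0],[1,0,0],[0,0,-1.]]); Rp=R.from_rotvec(x[3:]).as_matrix()@B
Rt=R.from_euler("xyz",s["tool_rot"]).as_matrix()
print("plate world",s["position"]+Rt@x[:3]); M=Rt@Rp; print("axes",M.round(4).tolist(),"lean",np.degrees(np.arctan2(-M[0,2],M[2,2])),"yaw",np.degrees(np.arctan2(M[1,0],M[0,0])),np.degrees(np.arctan2(-M[0,1],M[1,1])))
# bracket
def rb(p): 
    P=np.array([(-35,-26,40),(35,-26,40)])/1e3+[p[1],p[0],0]
    return (proj(d,x[:3]+P@Rp.T,np.array(d["tool_from_camera"]))-[a(263,466),a(528,466)]).ravel()
r=least_squares(rb,[.07,0]); print("bracket y,x",r.x,rb(r.x))
# bolt
ob=[(b(340,95),(-12,23,12)),(b(490,95),(12,23,12)),(b(342,80),(-12,23,0)),(b(487,80),(12,23,0)),(b(268,335),(-20,0,53)),(b(560,335),(20,0,53)),(b(328,488),(-8,18,120)),(b(507,488),(8,18,120))]
y,e=fit(d,ob,[0,0,.083,0,0,0]); rep("bolt",y,e)
pb=Rp.T@(y[:3]-x[:3]); print("bolt origin in plate mm",pb*1e3)
E
python3 f5.py
```

```text
plate tool pos mm [ -2.8  -3.  241.6] rot deg [-0.23 -0.6   0.4 ] res [[0.1, -0.0], [0.1, -0.1], [-0.1, 0.0], [0.1, -0.1], [-0.2, -0.2], [-0.0, 0.3]]
plate world [0.53917044 0.09783969 0.07735696]
axes [[0.8818, -0.0072, -0.4715], [0.0093, 1.0, 0.0022], [0.4715, -0.0063, 0.8819]] lean 28.131988646774143 yaw 0.6040830243767293 0.41063771334573984
bracket y,x [ 0.07322315 -0.00067501] [ 0.6616458  -0.27399919 -0.66079777  0.23132948]
bolt tool pos mm [-2.7  1.5 90.9] rot deg [0.09 0.65 0.34] res [[-0.1, 0.1], [-0.1, 0.3], [0.2, -1.2], [-0.2, -1.0], [0.4, 1.0], [-0.2, 1.3], [0.1, -0.3], [-0.2, -0.1]]
bolt origin in plate mm [  5.15863467  -1.45824086 150.64903958]
```

>>> {"op": "apply_moves", "data": {"commands": [{"travel": [0,-0.005,0.01],"twist": [-0.3,-1.2,0],"claw": 0.0},{"travel": [0,-0.005,0.03],"twist": [-0.3,-1.2,0],"claw": 0.0},{"travel": [0,-0.005,0.05],"twist": [-0.3,-1.2,0],"claw": 0.0},{"travel": [0,-0.005,0.07],"twist": [-0.3,-1.2,0],"claw": 0.0},{"travel": [0,-0.005,0.085],"twist": [-0.3,-1.2,0],"claw": 0.0},{"travel": [0,-0.005,0.09],"twist": [-0.3,-1.2,0],"claw": 0.0},{"travel": [0,-0.005,0.09],"twist": [-0.3,-1.2,0],"claw": 0.0},{"travel": [0,-0.005,0.09],"twist": [-0.3,-1.2,0],"claw": 0.0},{"travel": [0,-0.005,0.09],"twist": [-0.3,-1.2,0],"claw": 0.0}]}}

```text
clock: 5.4
position: [0.4676, 0.0983, 0.2117]
tool_rot: [2.648, 0.019, 1.576]
force: [-0.2, 0.0, -3.9]
grip_width: 0.0146
```

```bash
python3 snap.py 6; python3 - <<'E'
from h import *
s,d=pickle.load(open("wrist6.pkl","rb"))
im=d["frame"]
cv2.imwrite("pics/c_w6b.png",cv2.resize(im[200:350,220:420],None,fx=4,fy=4,interpolation=cv2.INTER_CUBIC))
E
```

```text
5.4 [0.4676 0.0983 0.2117] [151.69   1.07  90.3 ] [ 0.22  0.22 -0.8   2.34  1.13  0.46 -1.52] [-0.2  0.  -3.9] 0.014596529161338637
```

View pics/wrist6.png

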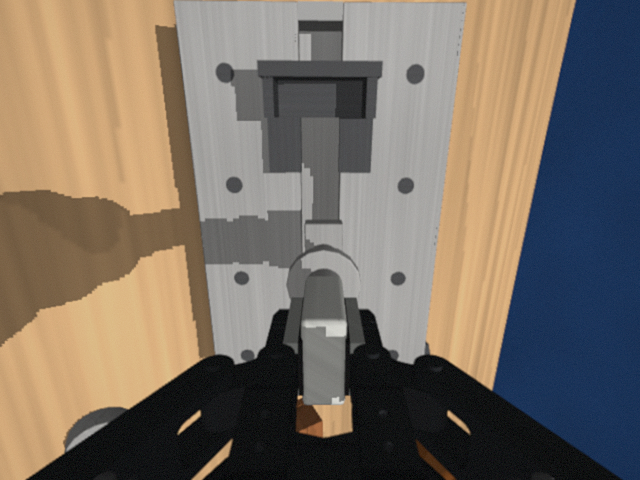

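View pics/c_w6b.png

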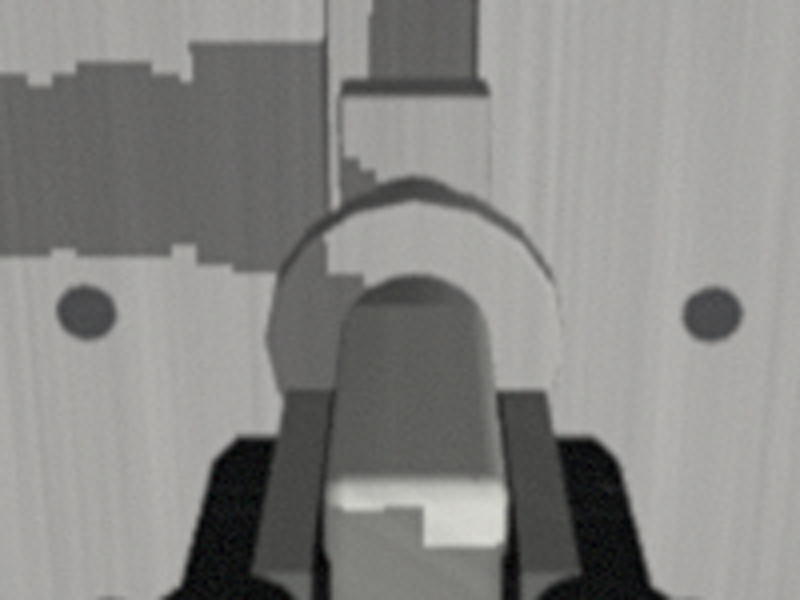

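```bash
python3 - <<'E'
from h import *
s,d=pickle.load(open("wrist6.pkl","rb"))
im=d["frame"]
cv2.imwrite("pics/c_w6a.png",cv2.resize(im[0:190,165:475],None,fx=2.5,fy=2.5,interpolation=cv2.INTER_CUBIC))
E
```

```text
(no output)
```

View pics/c_w6a.png

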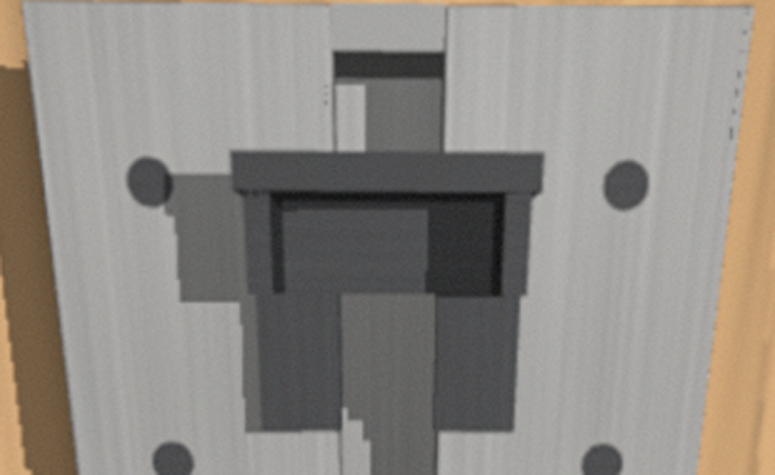

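```bash
cat > f6.py <<'E'
from fitw import *
import sys
s,d=pickle.load(open("wrist6.pkl","rb"))
a=lambda u,v:np.array([u/2.5+165,v/2.5]); b=lambda u,v:np.array([u/4+220,v/4+200])
T=np.array(d["tool_from_camera"]); B=np.array([[0,1,0],[1,0,0],[0,0,-1.]])
obs=[(a(24,3),(-90,150,32)),(a(753,7),(90,150,32)),(a(333,52),(-14,140,32)),(a(445,53),(14,140,32)),(a(70,440),(-90,None,32)),(a(702,440),(90,None,32)),(b(326,10),(-14,None,32)),(b(478,10),(14,None,32)),(b(327,140),(-14,None,32))]
un=[i for i,o in enumerate(obs) if o[1][1] is None]
def model(p):
    P=[]; k=6
    for o in obs:
        q=list(o[1])
        if q[1] is None: q[1]=p[k]*100; k+=1
        P.append(q)
    return p[:3]+np.array(P)/1e3@(R.from_rotvec(p[3:6]).as_matrix()@B).T
res=lambda p:(proj(d,model(p),T)-np.array([o[0] for o in obs])).ravel()
r=least_squares(res,[0,0,.15,0,0,0]+[.2]*len(un),loss="soft_l1"); x=r.x[:6]; rep("plate",x,res(r.x).reshape(-1,2)); print(r.x[6:]*100)
Rp=R.from_rotvec(x[3:]).as_matrix()@B
ob=[(b(340,95),(-12,23,12)),(b(490,95),(12,23,12)),(b(342,80),(-12,23,0)),(b(487,80),(12,23,0)),(b(268,335),(-20,0,53)),(b(560,335),(20,0,53)),(b(328,488),(-8,18,120)),(b(507,488),(8,18,120))]
y,e=fit(d,ob,[0,0,.083,0,0,0]); rep("bolt",y,e)
print("bolt origin in plate mm",Rp.T@(y[:3]-x[:3])*1e3)
Rt=R.from_euler("xyz",s["tool_rot"]).as_matrix()
print("plate world",s["position"]+Rt@x[:3])
print("plate z in tool",(-Rp[:,2]).round(4))
E
python3 f6.py
```

```text
plate tool pos mm [  0.8  -1.1 147. ] rot deg [ 0.3  -1.    0.29] res [[-0.2, -0.4], [-0.3, 0.0], [0.1, 0.2], [-0.2, 0.1], [0.7, -0.1], [0.6, 0.1], [-0.4, 0.0], [-0.0, -0.0], [-0.1, 0.0]]
[43.48853174 44.03526486 24.66882839 24.75816763 -0.05875472]
bolt tool pos mm [-2.7  1.5 91. ] rot deg [0.1  0.65 0.34] res [[-0.1, 0.1], [-0.1, 0.3], [0.2, -1.2], [-0.2, -1.0], [0.4, 1.0], [-0.2, 1.3], [0.1, -0.3], [-0.2, -0.1]]
bolt origin in plate mm [ 2.26911534 -4.49200003 56.00131536]
plate world [0.53636101 0.09700206 0.0817561 ]
plate z in tool [-0.0175 -0.0054  0.9998]
```

```bash
python3 snap.py 7 scene; python3 - <<'E'
import cv2
im=cv2.imread("pics/scene7.png"); cv2.imwrite("pics/c_s7.png",cv2.resize(im[100:310,300:520],None,fx=2.8,fy=2.8,interpolation=cv2.INTER_CUBIC))
E
```

```text
5.45 [0.4676 0.0984 0.2118] [151.67   1.07  90.31] [ 0.22  0.22 -0.8   2.34  1.13  0.46 -1.52] [-0.4 -0.7 -4.1] 0.014510170220187834
```

View pics/c_s7.png

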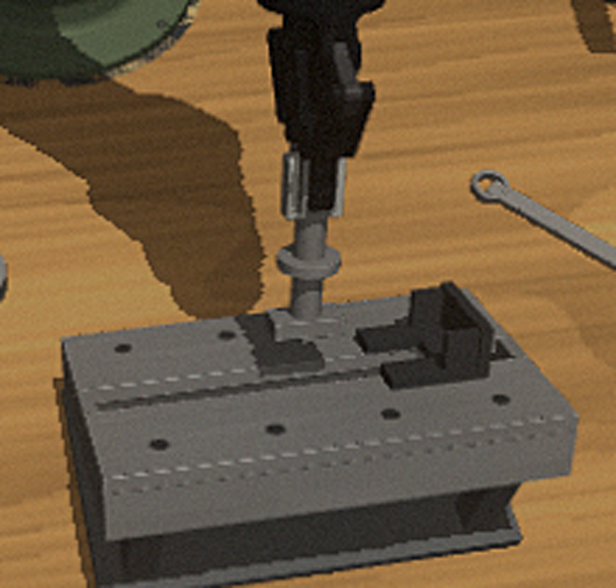

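```bash
python3 - <<'E'
from h import *
s,d=pickle.load(open("scene7.pkl","rb"))
Rt=R.from_euler("xyz",s["tool_rot"]).as_matrix()
for tilt in (-2,-1,0,1,2):  # about tool y, relative to plate-level; axis with no y comp rotated
    n=plateR(np.radians(.3))@np.array([0,np.sin(np.radians(tilt)),np.cos(np.radians(tilt))])
    c=s["position"]+Rt@[0,0,.0]  # TCP ~ bolt z 83
    p=proj(d,[c-n*.010,c-n*.068]); q=(p-[300,100])*2.8
    print(tilt,q.round(1).tolist(),"slope",((q[0]-q[1])[0]/(q[0]-q[1])[1]).round(4))
im=d["frame"]; cv2.imwrite("pics/c_s7b.png",cv2.resize(im[165:225,385:435],None,fx=10,fy=10,interpolation=cv2.INTER_CUBIC))
E
```

```text
-2 [[308.7, 222.3], [309.1, 305.2]] slope 0.0039
-1 [[308.5, 222.3], [307.3, 305.4]] slope -0.0145
0 [[308.2, 222.4], [305.5, 305.7]] slope -0.0327
1 [[307.9, 222.4], [303.7, 305.9]] slope -0.0509
2 [[307.6, 222.4], [301.9, 306.0]] slope -0.0691
```

View pics/c_s7b.png

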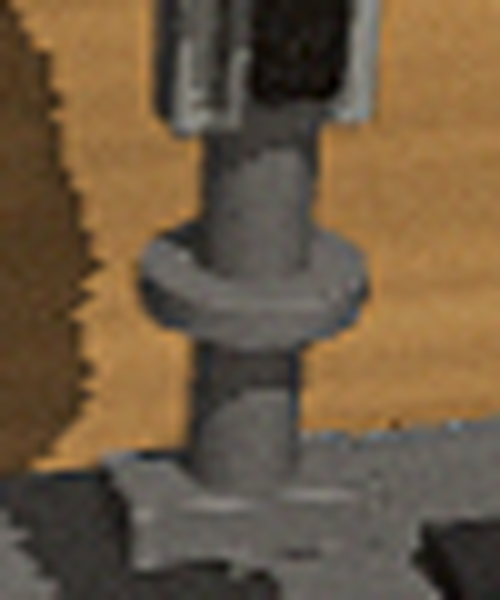

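The scene crop shows the shank axis leaning about 1.8° along the slot: upper shank centre (262,170), lower (245,430) in the crop. I'll undo that tilt, shift 2 mm to the slot's centre, and go closer.

>>> {"op": "apply_moves", "data": {"commands": [{"travel": [0,-0.002,0.003],"twist": [0.3,1.7,0],"claw": 0.0},{"travel": [0,-0.002,0.009],"twist": [0.3,1.7,0],"claw": 0.0},{"travel": [0,-0.002,0.015],"twist": [0.3,1.7,0],"claw": 0.0},{"travel": [0,-0.002,0.015],"twist": [0.3,1.7,0],"claw": 0.0},{"travel": [0,-0.002,0.015],"twist": [0.3,1.7,0],"claw": 0.0},{"travel": [0,-0.002,0.015],"twist": [0.3,1.7,0],"claw": 0.0}]}}

```text
clock: 6.1
position: [0.4729, 0.0986, 0.1977]
tool_rot: [2.652, -0.008, 1.591]
force: [1.2, -0.1, -4.5]
grip_width: 0.0151
```

```bash
python3 snap.py 8 scene wrist; python3 - <<'E'
import cv2
im=cv2.imread("pics/scene8.png"); cv2.imwrite("pics/c_s8.png",cv2.resize(im[165:235,380:450],None,fx=8,fy=8,interpolation=cv2.INTER_CUBIC))
im=cv2.imread("pics/wrist8.png"); cv2.imwrite("pics/c_w8.png",cv2.resize(im[0:300,240:410],None,fx=2.,fy=2.,interpolation=cv2.INTER_CUBIC))
cv2.imwrite("pics/c_w8b.png",cv2.resize(im[170:300,270:380],None,fx=5,fy=4.6,interpolation=cv2.INTER_CUBIC))
E
```

```text
6.15 [0.4729 0.0986 0.1977] [151.97  -0.44  91.15] [ 0.22  0.25 -0.77  2.35  1.22  0.41 -1.58] [-0.1  0.8 -4.4] 0.014819752381547802
```

View pics/c_s8.png

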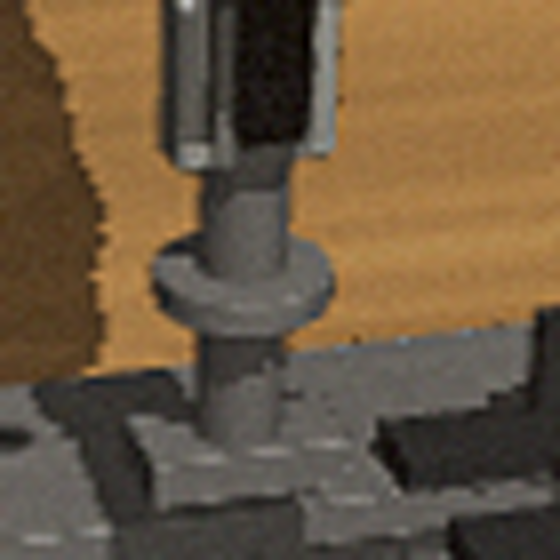

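View pics/c_w8.png

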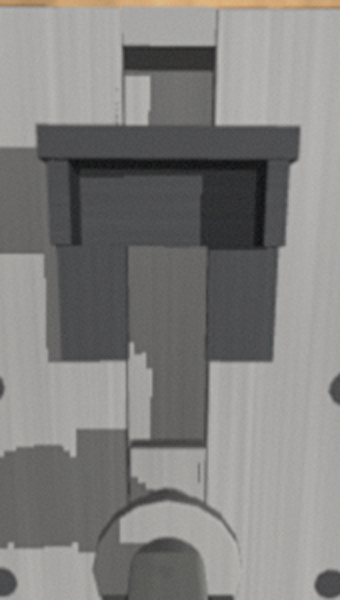

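View pics/c_w8b.png

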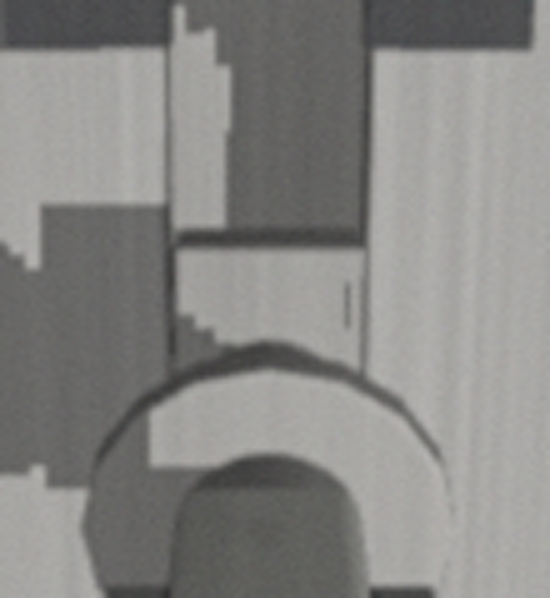

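>>> {"op": "apply_moves", "data": {"commands": [{"travel": [0,0,0.003],"twist": [0,0,0],"claw": 0.0},{"travel": [0,0,0.006],"twist": [0,0,0],"claw": 0.0},{"travel": [0,0,0.009],"twist": [0,0,0],"claw": 0.0},{"travel": [0,0,0.012],"twist": [0,0,0],"claw": 0.0},{"travel": [0,0,0.014],"twist": [0,0,0],"claw": 0.0},{"travel": [0,0,0.014],"twist": [0,0,0],"claw": 0.0}]}}

```text
clock: 6.8
position: [0.4795, 0.0989, 0.1846]
tool_rot: [2.653, -0.008, 1.591]
force: [0.3, -0.7, -4.7]
grip_width: 0.015
```

```bash
python3 snap.py 9 scene wrist; python3 - <<'E'
import cv2
im=cv2.imread("pics/scene9.png"); cv2.imwrite("pics/c_s9.png",cv2.resize(im[165:235,380:450],None,fx=8,fy=8,interpolation=cv2.INTER_CUBIC))
im=cv2.imread("pics/wrist9.png"); 
cv2.imwrite("pics/c_w9b.png",cv2.resize(im[170:300,270:380],None,fx=5,fy=4.6,interpolation=cv2.INTER_CUBIC))
E
```

```text
6.85 [0.4794 0.0989 0.1848] [152.02  -0.45  91.16] [ 0.2   0.29 -0.75  2.35  1.32  0.42 -1.67] [ 0.2 -0.4 -4. ] 0.014966944543224414
```

View pics/c_s9.png

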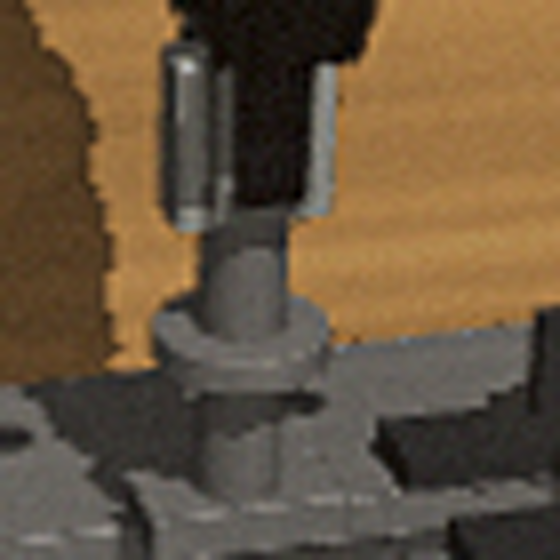

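View pics/c_w9b.png

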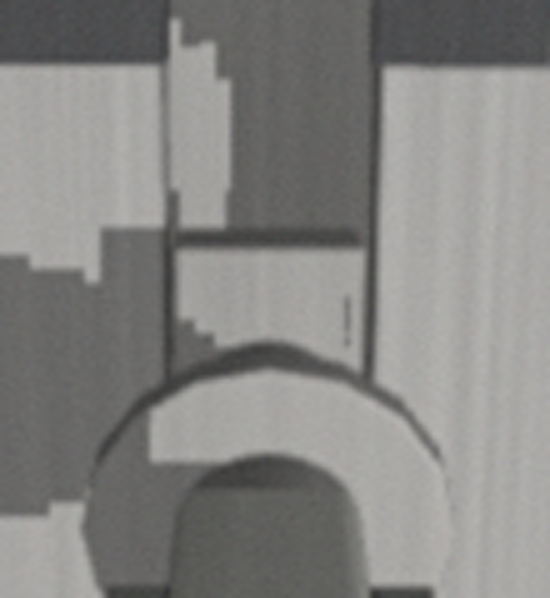

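The head (176–364 px in the crop) is centred in the slot mouth (166–375 px). I'll lower it through the neck.

>>> {"op": "apply_moves", "data": {"commands": [{"travel": [0,0,0.002],"twist": [0,0,0],"claw": 0.0},{"travel": [0,0,0.004],"twist": [0,0,0],"claw": 0.0},{"travel": [0,0,0.006],"twist": [0,0,0],"claw": 0.0},{"travel": [0,0,0.008],"twist": [0,0,0],"claw": 0.0},{"travel": [0,0,0.01],"twist": [0,0,0],"claw": 0.0},{"travel": [0,0,0.012],"twist": [0,0,0],"claw": 0.0},{"travel": [0,0,0.014],"twist": [0,0,0],"claw": 0.0},{"travel": [0,0,0.014],"twist": [0,0,0],"claw": 0.0}]}}

```text
clock: 7.7
position: [0.4861, 0.0991, 0.1724]
tool_rot: [2.653, -0.008, 1.591]
force: [0.1, -0.3, -4.6]
grip_width: 0.0149
```

```bash
python3 snap.py 10 scene wrist; python3 - <<'E'
import cv2
im=cv2.imread("pics/scene10.png"); cv2.imwrite("pics/c_s10.png",cv2.resize(im[165:235,380:450],None,fx=8,fy=8,interpolation=cv2.INTER_CUBIC))
im=cv2.imread("pics/wrist10.png"); 
cv2.imwrite("pics/c_w10b.png",cv2.resize(im[170:300,270:380],None,fx=5,fy=4.6,interpolation=cv2.INTER_CUBIC))
E
```

```text
7.75 [0.486  0.0991 0.1725] [152.01  -0.44  91.15] [ 0.18  0.33 -0.74  2.35  1.41  0.43 -1.75] [ 0.3 -0.  -4.7] 0.014509323337540458
```

View pics/c_s10.png

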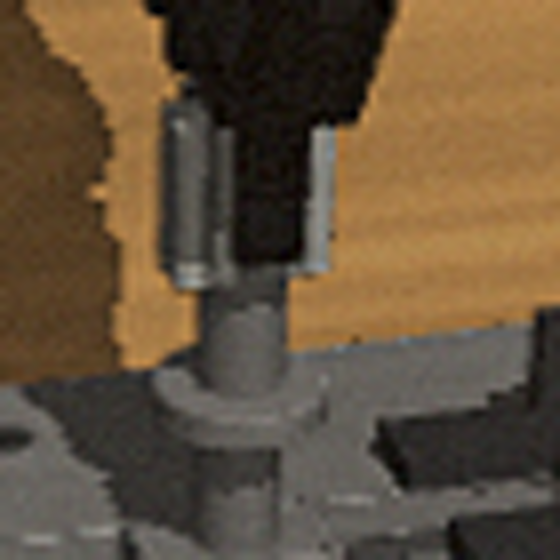

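View pics/c_w10b.png

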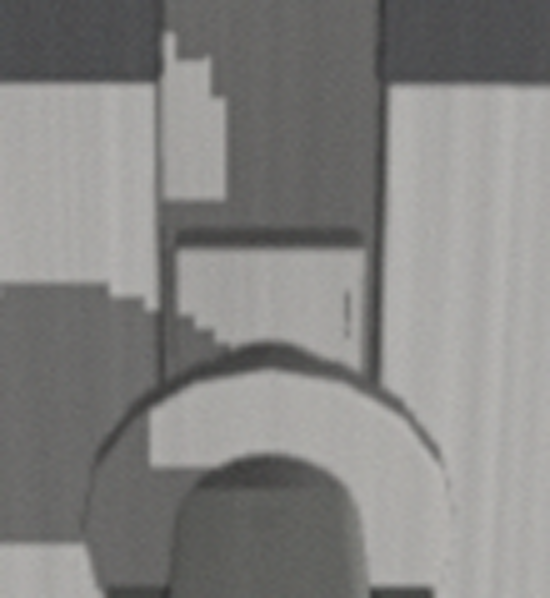

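>>> {"op": "apply_moves", "data": {"commands": [{"travel": [0,0,0.002],"twist": [0,0,0],"claw": 0.0},{"travel": [0,0,0.004],"twist": [0,0,0],"claw": 0.0},{"travel": [0,0,0.006],"twist": [0,0,0],"claw": 0.0},{"travel": [0,0,0.008],"twist": [0,0,0],"claw": 0.0},{"travel": [0,0,0.01],"twist": [0,0,0],"claw": 0.0},{"travel": [0,0,0.01],"twist": [0,0,0],"claw": 0.0}]}}

```text
clock: 8.4
position: [0.4907, 0.0992, 0.1635]
tool_rot: [2.653, -0.008, 1.591]
force: [-0.4, 0.5, -4.0]
grip_width: 0.0149
```

```bash
python3 snap.py 11 wrist; python3 - <<'E'
import cv2
im=cv2.imread("pics/wrist11.png"); 
cv2.imwrite("pics/c_w11b.png",cv2.resize(im[170:300,270:380],None,fx=5,fy=4.6,interpolation=cv2.INTER_CUBIC))
E
```

```text
8.4 [0.4907 0.0992 0.1635] [152.02  -0.45  91.15] [ 0.18  0.36 -0.73  2.35  1.47  0.44 -1.8 ] [-0.4  0.5 -4. ] 0.014868823743442628
```

View pics/c_w11b.png

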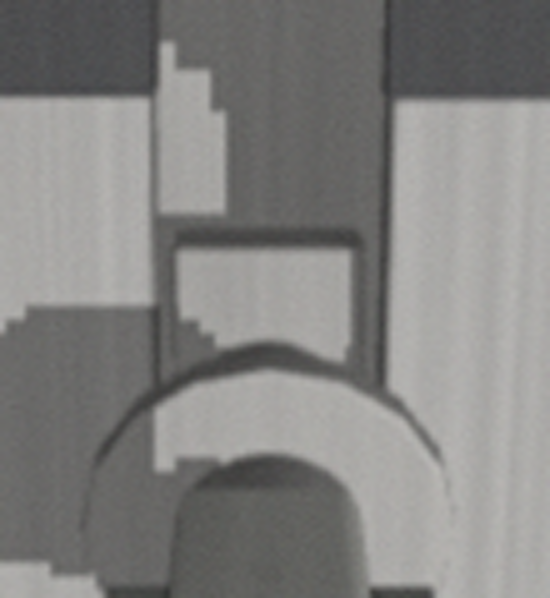

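>>> {"op": "apply_moves", "data": {"commands": [{"travel": [0,0,0.001],"twist": [0,0,0],"claw": 0.0},{"travel": [0,0,0.002],"twist": [0,0,0],"claw": 0.0},{"travel": [0,0,0.003],"twist": [0,0,0],"claw": 0.0},{"travel": [0,0,0.004],"twist": [0,0,0],"claw": 0.0},{"travel": [0,0,0.005],"twist": [0,0,0],"claw": 0.0},{"travel": [0,0,0.006],"twist": [0,0,0],"claw": 0.0},{"travel": [0,0,0.006],"twist": [0,0,0],"claw": 0.0}]}}

```text
clock: 9.15
position: [0.4936, 0.0993, 0.1584]
tool_rot: [2.653, -0.008, 1.591]
force: [-0.2, -0.5, -5.0]
grip_width: 0.0147
```

>>> {"op": "apply_moves", "data": {"commands": [{"travel": [0,0,0.001],"twist": [0,0,0],"claw": 0.0},{"travel": [0,0,0.002],"twist": [0,0,0],"claw": 0.0},{"travel": [0,0,0.003],"twist": [0,0,0],"claw": 0.0},{"travel": [0,0,0.003],"twist": [0,0,0],"claw": 0.0}]}}

```text
clock: 9.55
position: [0.495, 0.0993, 0.1557]
tool_rot: [2.653, -0.008, 1.591]
force: [1.1, 0.6, -4.2]
grip_width: 0.015
```

>>> {"op": "apply_moves", "data": {"commands": [{"travel": [0,0,0.001],"twist": [0,0,0],"claw": 0.0},{"travel": [0,0,0.002],"twist": [0,0,0],"claw": 0.0},{"travel": [0,0,0.002],"twist": [0,0,0],"claw": 0.0}]}}

```text
clock: 9.85
position: [0.4959, 0.0994, 0.1539]
tool_rot: [2.653, -0.008, 1.591]
force: [-0.9, -0.1, -4.9]
grip_width: 0.0148
```

>>> {"op": "apply_moves", "data": {"commands": [{"travel": [0,0,0.001],"twist": [0,0,0],"claw": 0.0},{"travel": [0,0,0.002],"twist": [0,0,0],"claw": 0.0},{"travel": [0,0,0.002],"twist": [0,0,0],"claw": 0.0}]}}

```text
clock: 10.15
position: [0.4967, 0.0996, 0.1525]
tool_rot: [2.652, -0.008, 1.591]
force: [-7.0, -0.6, 7.4]
grip_width: 0.0148
```

```bash
python3 snap.py 12 scene wrist; python3 - <<'E'
import cv2
im=cv2.imread("pics/scene12.png"); cv2.imwrite("pics/c_s12.png",cv2.resize(im[165:235,380:450],None,fx=8,fy=8,interpolation=cv2.INTER_CUBIC))
im=cv2.imread("pics/wrist12.png"); 
cv2.imwrite("pics/c_w12b.png",cv2.resize(im[170:300,270:380],None,fx=5,fy=4.6,interpolation=cv2.INTER_CUBIC))
E
```

```text
10.2 [0.4968 0.0996 0.1525] [151.97  -0.43  91.17] [ 0.17  0.4  -0.73  2.34  1.54  0.45 -1.87] [-8.7 -0.7  7.4] 0.014897844959581361
```

View pics/c_s12.png

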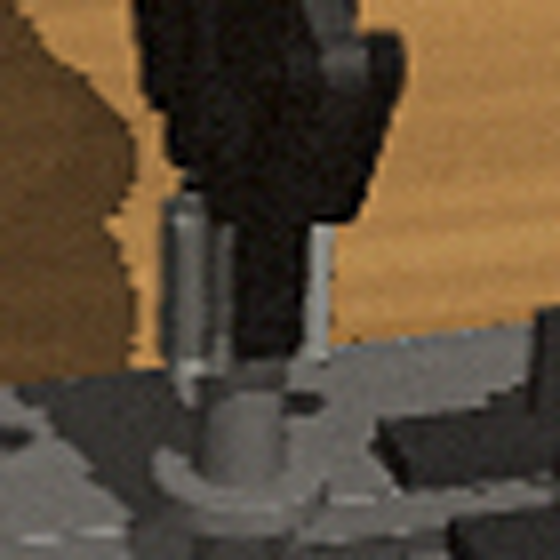

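View pics/c_w12b.png

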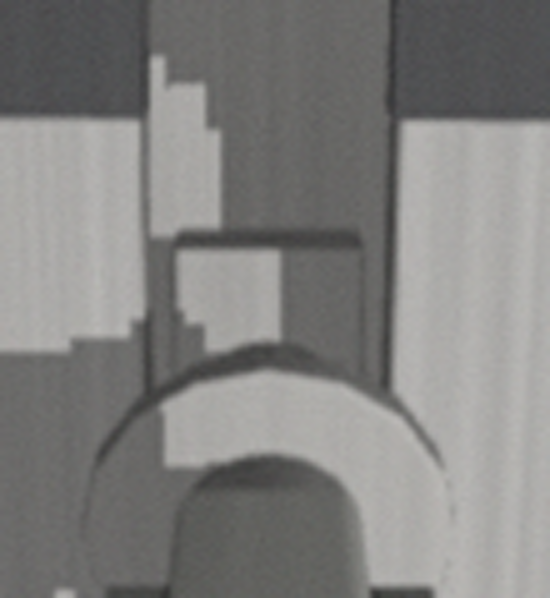

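```bash
python3 - <<'E'
import cv2
im=cv2.imread("pics/wrist12.png"); cv2.imwrite("pics/c_w12a.png",cv2.resize(im[0:170,240:410],None,fx=4,fy=3.5,interpolation=cv2.INTER_CUBIC))
E
```

```text
(no output)
```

View pics/c_w12a.png

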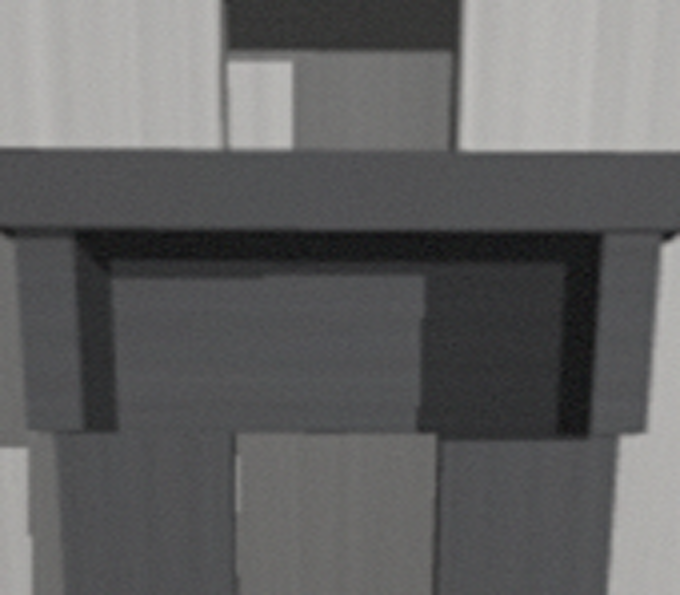

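>>> {"op": "apply_moves", "data": {"commands": [{"travel": [0.004,0,-0.0008],"twist": [0,0,0],"claw": 0.0},{"travel": [0.011,0.0001,-0.0007],"twist": [0,0,0],"claw": 0.0},{"travel": [0.018,0.0001,-0.0007],"twist": [0,0,0],"claw": 0.0},{"travel": [0.025,0.0002,-0.0006],"twist": [0,0,0],"claw": 0.0},{"travel": [0.032,0.0003,-0.0006],"twist": [0,0,0],"claw": 0.0},{"travel": [0.039,0.0003,-0.0005],"twist": [0,0,0],"claw": 0.0},{"travel": [0.046,0.0004,-0.0005],"twist": [0,0,0],"claw": 0.0},{"travel": [0.053,0.0004,-0.0004],"twist": [0,0,0],"claw": 0.0},{"travel": [0.058,0.0004,-0.0004],"twist": [0,0,0],"claw": 0.0},{"travel": [0.06,0.0004,-0.0004],"twist": [0,0,0],"claw": 0.0}]}}

```text
clock: 11.25
position: [0.4958, 0.1601, 0.1533]
tool_rot: [2.653, -0.008, 1.591]
force: [0.3, 0.2, -5.1]
grip_width: 0.0149
```

```bash
python3 snap.py 13 scene wrist; python3 - <<'E'
import cv2
im=cv2.imread("pics/scene13.png"); cv2.imwrite("pics/c_s13.png",cv2.resize(im[155:245,380:480],None,fx=6,fy=6,interpolation=cv2.INTER_CUBIC))
im=cv2.imread("pics/wrist13.png"); 
cv2.imwrite("pics/c_w13b.png",cv2.resize(im[80:300,230:420],None,fx=4,fy=2.7,interpolation=cv2.INTER_CUBIC))
E
```

```text
11.3 [0.4958 0.1601 0.1533] [152.    -0.46  91.18] [ 0.05  0.43 -0.77  2.3   1.46  0.56 -1.9 ] [-0.1 -0.1 -4.1] 0.014809395982764397
```

View pics/c_s13.png

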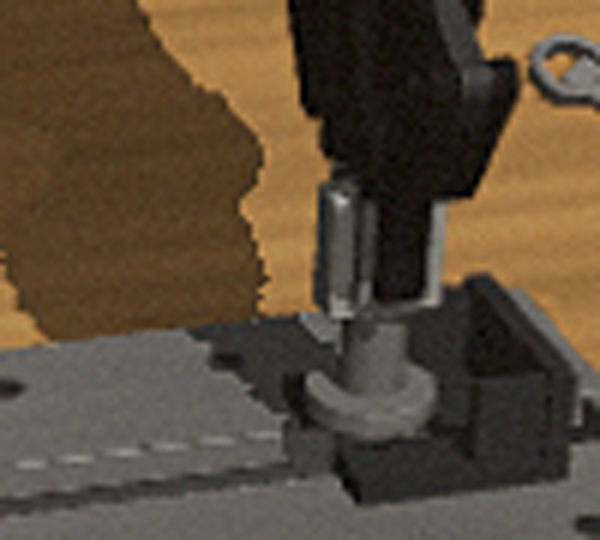

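View pics/c_w13b.png

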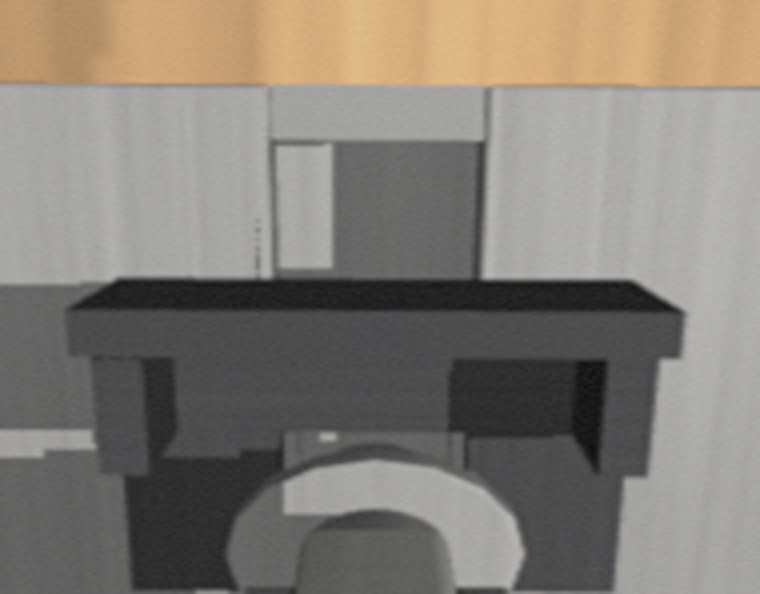

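>>> {"op": "apply_moves", "data": {"commands": [{"travel": [0.0015,0,0.0008],"twist": [0,0,0],"claw": 0.0},{"travel": [0.003,0,0.0008],"twist": [0,0,0],"claw": 0.0},{"travel": [0.0045,0,0.0008],"twist": [0,0,0],"claw": 0.0},{"travel": [0.006,0,0.0008],"twist": [0,0,0],"claw": 0.0},{"travel": [0.0075,0.0001,0.0008],"twist": [0,0,0],"claw": 0.0},{"travel": [0.009,0.0001,0.0008],"twist": [0,0,0],"claw": 0.0},{"travel": [0.01,0.0001,0.0008],"twist": [0,0,0],"claw": 0.0},{"travel": [0.01,0.0001,0.0008],"twist": [0,0,0],"claw": 0.0}]}}

```text
clock: 12.15
position: [0.4961, 0.1696, 0.1527]
tool_rot: [2.653, -0.008, 1.591]
force: [0.3, -0.8, -5.0]
grip_width: 0.0149
```

>>> {"op": "apply_moves", "data": {"commands": [{"travel": [0.001,0,0.0006],"twist": [0,0,0],"claw": 0.0},{"travel": [0.002,0,0.0006],"twist": [0,0,0],"claw": 0.0},{"travel": [0.003,0,0.0006],"twist": [0,0,0],"claw": 0.0},{"travel": [0.003,0,0.0006],"twist": [0,0,0],"claw": 0.0}]}}

```text
clock: 12.55
position: [0.4963, 0.1713, 0.1527]
tool_rot: [2.652, -0.006, 1.589]
force: [-13.4, -11.0, 20.3]
grip_width: 0.0151
```

>>> {"op": "apply_moves", "data": {"commands": [{"travel": [0.001,0,0],"twist": [0,0,0],"claw": 0.0},{"travel": [0.0015,0,0],"twist": [0,0,0],"claw": 0.0},{"travel": [0.0015,0,0],"twist": [0,0,0],"claw": 0.0}]}}

```text
clock: 12.85
position: [0.4963, 0.1718, 0.1528]
tool_rot: [2.651, -0.004, 1.588]
force: [-17.9, -13.9, 27.8]
grip_width: 0.0147
```

```bash
python3 snap.py 14 scene wrist; python3 - <<'E'
import cv2
im=cv2.imread("pics/scene14.png"); cv2.imwrite("pics/c_s14.png",cv2.resize(im[155:245,380:480],None,fx=6,fy=6,interpolation=cv2.INTER_CUBIC))
im=cv2.imread("pics/wrist14.png"); 
cv2.imwrite("pics/c_w14b.png",cv2.resize(im[100:420,220:430],None,fx=2.6,fy=1.86,interpolation=cv2.INTER_CUBIC))
E
```

```text
12.9 [0.4962 0.1718 0.1528] [151.91  -0.24  90.99] [ 0.02  0.44 -0.77  2.28  1.45  0.58 -1.92] [-17.6 -14.5  26.6] 0.014754195223140778
```

View pics/c_s14.png

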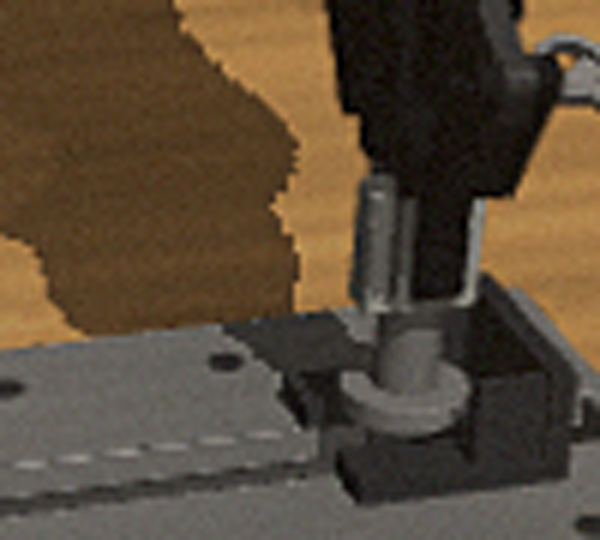

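View pics/c_w14b.png

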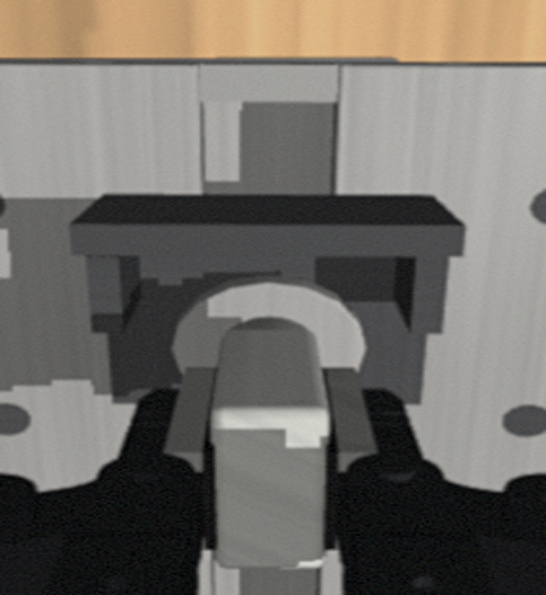

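```bash
python3 - <<'E'
from fitw import *
s,d=pickle.load(open("wrist14.pkl","rb")); T=np.array(d["tool_from_camera"])
im=d["frame"]; cv2.imwrite("pics/c_w14c.png",cv2.resize(im[240:420,265:385],None,fx=5,fy=3.3,interpolation=cv2.INTER_CUBIC))
print(proj(d,np.array([(11,-8,0),(11,8,0),(11,-8,-22),(18,-8,-37),(18,8,-37),(-18,-8,-37),(-18,8,-37),(11,-16,0)])/1e3,T).round(1).tolist())
E
```

```text
[[301.9, 292.5], [338.3, 292.4], [298.6, 318.5], [295.2, 323.4], [342.9, 323.3], [297.7, 409.6], [341.3, 409.5], [283.7, 292.5]]
```

View pics/c_w14c.png

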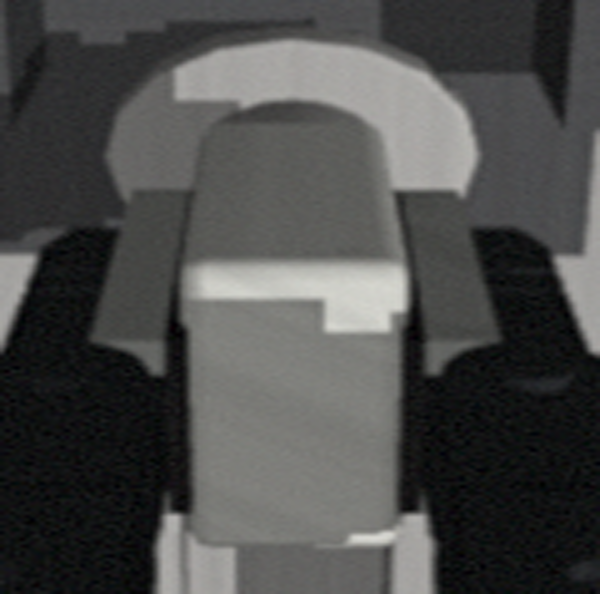

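```bash
python3 - <<'E'
from h import *
s,d=pickle.load(open("scene14.pkl","rb"))
Rt=R.from_euler("xyz",s["tool_rot"]).as_matrix()
f=lambda P: ((proj(d,s["position"]+np.array(P)/1e3@Rt.T)-[380,155])*6).round(1).tolist()
print("pad tips y=13",f([(-11,13,0),(11,13,0)]),"y=8",f([(-11,8,0),(11,8,0)]), "z-20", f([(-11,13,-20),(11,13,-20)]))
print("shank axis at z tool 8,22,30",f([(0,0,3),(0,0,10),(0,0,22),(0,0,30)]))
im=d["frame"]; cv2.imwrite("pics/c_s14z.png",cv2.resize(im[175:235,425:475],None,fx=10,fy=10,interpolation=cv2.INTER_CUBIC))
f=lambda P: ((proj(d,s["position"]+np.array(P)/1e3@Rt.T)-[425,175])*10).round(1).tolist()
print("pad tips y=13",f([(-11,13,0),(11,13,0)]),"y=8",f([(-11,8,0),(11,8,0)]), "z-20", f([(-11,13,-20),(11,13,-20)]))
print("shank axis at z tool 3,10,22,30",f([(0,0,3),(0,0,10),(0,0,22),(0,0,30)]))
E
```

```text
pad tips y=13 [[388.5, 311.3], [458.7, 302.1]] y=8 [[382.5, 303.9], [452.4, 294.7]] z-20 [[392.4, 250.8], [463.4, 241.7]]
shank axis at z tool 8,22,30 [[407.1, 296.5], [405.7, 317.1], [403.3, 352.0], [401.8, 375.0]]
pad tips y=13 [[197.5, 318.9], [314.6, 303.5]] y=8 [[187.5, 306.5], [304.0, 291.2]] z-20 [[204.0, 218.0], [322.3, 202.8]]
shank axis at z tool 3,10,22,30 [[228.5, 294.1], [226.2, 328.4], [222.2, 386.6], [219.6, 425.0]]
```

View pics/c_s14z.png

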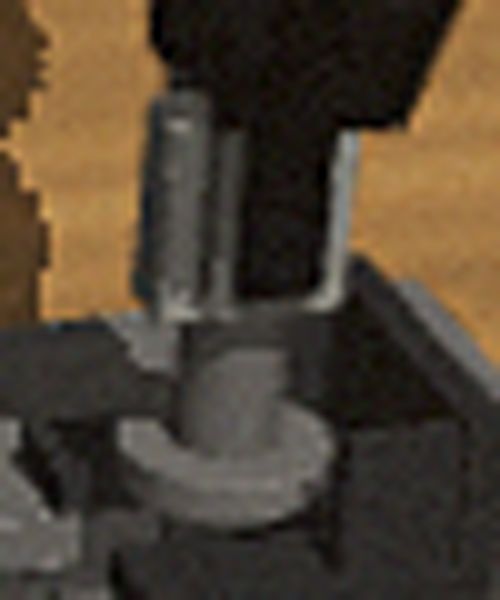

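>>> {"op": "apply_moves", "data": {"commands": [{"travel": [0,0,-0.001],"twist": [0,0,0],"claw": 0.0},{"travel": [0,0,-0.001],"twist": [0,0,0],"claw": 0.0},{"travel": [0,0,-0.001],"twist": [0,0,0],"claw": 0.0}]}}

```text
clock: 13.25
position: [0.4959, 0.1725, 0.1531]
tool_rot: [2.653, -0.006, 1.589]
force: [-1.2, -6.3, -0.9]
grip_width: 0.0148
```

```bash
python3 -c "
from workcell import bot
s=bot.observe(); print(s['position'],s['tool_rot'],s['force'],s['moment'],s['qpos'])"
```

```text
[0.49591651 0.17248357 0.15305301] [ 2.65264342 -0.00578811  1.58875053] [-1.16800448 -6.32067811 -0.91069989] [-1.50492693  0.91828391 -0.79085872] [ 0.02037018  0.44130171 -0.77546977  2.2830077   1.44649065  0.58077235
 -1.913866  ]
```

>>> {"op": "apply_moves", "data": {"commands": [{"travel": [0.001,0,0],"twist": [0,0,0],"claw": 0.0},{"travel": [0.001,0,0],"twist": [0,0,0],"claw": 0.0}]}}

```text
clock: 13.45
position: [0.496, 0.1728, 0.153]
tool_rot: [2.653, -0.005, 1.588]
force: [-1.5, -9.0, 0.2]
grip_width: 0.0151
```

>>> {"op": "apply_moves", "data": {"commands": [{"travel": [0.001,0,0],"twist": [0,0,0],"claw": 0.0},{"travel": [0.001,0,0],"twist": [0,0,0],"claw": 0.0}]}}

```text
clock: 13.65
position: [0.496, 0.1731, 0.1529]
tool_rot: [2.653, -0.004, 1.587]
force: [-3.5, -13.9, 3.8]
grip_width: 0.0145
```

>>> {"op": "apply_moves", "data": {"commands": [{"travel": [-0.002,0,0],"twist": [0,0,0],"claw": 0.0},{"travel": [-0.002,-0.0002,0],"twist": [0,0,-5],"claw": 0.0},{"travel": [-0.002,-0.0002,0],"twist": [0,0,-10],"claw": 0.0},{"travel": [-0.002,-0.0002,0],"twist": [0,0,-10],"claw": 0.0}]}}

```text
clock: 14.05
position: [0.4961, 0.1725, 0.153]
tool_rot: [2.658, 0.078, 1.746]
force: [1.6, -6.1, -2.8]
grip_width: 0.0144
```

```bash
python3 -c "
from workcell import bot
s=bot.observe(); print(s['position'],s['tool_rot'],s['force'],s['moment'],s['qpos'])"
```

```text
[0.49606278 0.17247068 0.15303849] [2.65792867 0.07757051 1.74589025] [ 1.64517713 -6.12393825 -2.81856518] [-1.40290545  0.46507372 -0.72541386] [ 0.01913311  0.44111935 -0.77389712  2.28302143  1.44725263  0.5802884
 -1.73691593]
```

>>> {"op": "apply_moves", "data": {"commands": [{"travel": [-0.0001,-0.0002,0],"twist": [0,0,-8],"claw": 0.0},{"travel": [-0.0001,-0.0003,0],"twist": [0,0,-16],"claw": 0.0},{"travel": [-0.0002,-0.0005,0],"twist": [0,0,-24],"claw": 0.0},{"travel": [-0.0002,-0.0006,0],"twist": [0,0,-30],"claw": 0.0},{"travel": [-0.0002,-0.0006,0],"twist": [0,0,-30],"claw": 0.0}]}}

```text
clock: 14.55
position: [0.4955, 0.1723, 0.1528]
tool_rot: [2.752, 0.304, 2.229]
force: [1.8, -4.8, -2.8]
grip_width: 0.0148
```

```bash
python3 -c "
from workcell import bot
s=bot.observe(); print(s['position'],s['tool_rot'],s['force'],s['moment'],s['qpos'])"
```

```text
[0.49553283 0.17227844 0.15276598] [2.75182237 0.30370205 2.22922304] [ 1.78220468 -4.78954317 -2.82892943] [-1.26580992  0.56263939 -0.67709913] [ 0.01571127  0.43980484 -0.7694936   2.28469687  1.44889507  0.57756259
 -1.21509223]
```

>>> {"op": "apply_moves", "data": {"commands": [{"travel": [0,-0.0002,0.0002],"twist": [0,0,-8],"claw": 0.0},{"travel": [0,-0.0003,0.0002],"twist": [0,0,-16],"claw": 0.0},{"travel": [-0.0001,-0.0005,0.0002],"twist": [0,0,-24],"claw": 0.0},{"travel": [-0.0002,-0.0007,0.0002],"twist": [0,0,-32],"claw": 0.0},{"travel": [-0.0003,-0.0008,0.0002],"twist": [0,0,-40],"claw": 0.0},{"travel": [-0.0004,-0.0009,0.0002],"twist": [0,0,-47],"claw": 0.0},{"travel": [-0.0004,-0.0009,0.0002],"twist": [0,0,-50],"claw": 0.0},{"travel": [-0.0004,-0.0009,0.0002],"twist": [0,0,-50],"claw": 0.0}]}}

```text
clock: 15.35
position: [0.4953, 0.1716, 0.1525]
tool_rot: [3.136, 0.489, -3.124]
force: [0.3, -4.4, -1.5]
grip_width: 0.015
```

```bash
python3 snap.py 15 scene wrist;  python3 -c "
from h import *
from workcell import bot
s=bot.observe(); print(s['moment'])
M=plateR(np.radians(.5)).T@R.from_euler('xyz',s['tool_rot']).as_matrix(); print(M.round(4).tolist())
print('angle of tool x in plate',np.degrees(np.arctan2(M[1,0],M[0,0])), 'F plate', plateR(.005).T@(s['force']+[0,0,4.5]))
im=cv2.imread('pics/scene15.png'); cv2.imwrite('pics/c_s15.png',cv2.resize(im[125:245,380:500],None,fx=5,fy=5,interpolation=cv2.INTER_CUBIC))
"
```

```text
15.4 [0.4953 0.1716 0.1525] [ 179.62   28.04 -179.11] [ 0.01  0.44 -0.76  2.29  1.45  0.57 -0.35] [ 1.3 -5.7 -1.7] 0.014772105443148376
[-1.31946718  0.42374745 -0.62104317]
[[-1.0, -0.0055, 0.0006], [-0.0055, 0.9999, 0.0099], [-0.0007, 0.0099, -1.0]]
angle of tool x in plate -179.6839541485047 F plate [ 1.87674778 -5.1442894   2.74932983]
```

View pics/c_s15.png

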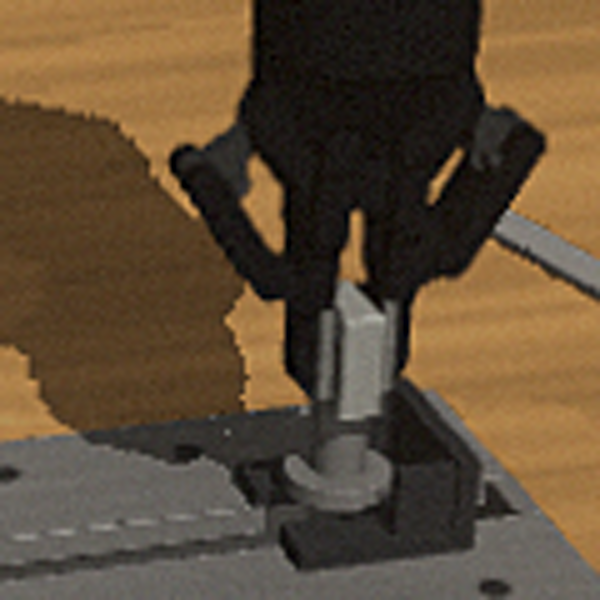

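View pics/wrist15.png

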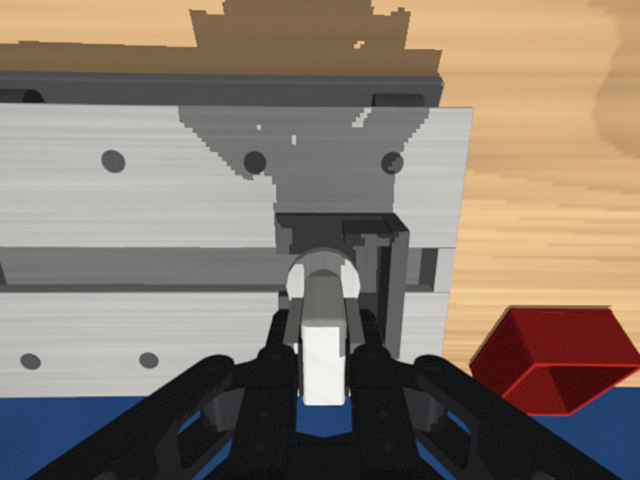

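>>> {"op": "apply_moves", "data": {"commands": [{"travel": [0,0,-0.0015],"twist": [0,0,0],"claw": 0.0},{"travel": [0,0,-0.003],"twist": [0,0,0],"claw": 0.0},{"travel": [0,0,-0.0045],"twist": [0,0,0],"claw": 0.0},{"travel": [0,0,-0.006],"twist": [0,0,0],"claw": 0.0},{"travel": [0,0,-0.0065],"twist": [0,0,0],"claw": 0.0},{"travel": [0,0,-0.0065],"twist": [0,0,0],"claw": 0.0}]}}

```text
clock: 16.05
position: [0.4917, 0.1716, 0.1579]
tool_rot: [3.134, 0.488, -3.127]
force: [-1.0, -6.0, -4.0]
grip_width: 0.0151
```

>>> {"op": "apply_moves", "data": {"commands": [{"travel": [0,0,-0.0007],"twist": [0,0,0],"claw": 0.0},{"travel": [0,0,-0.0012],"twist": [0,0,0],"claw": 0.0},{"travel": [0,0,-0.0012],"twist": [0,0,0],"claw": 0.0}]}}

```text
clock: 16.35
position: [0.4913, 0.1715, 0.1588]
tool_rot: [3.134, 0.488, -3.127]
force: [7.0, -3.9, -12.6]
grip_width: 0.0145
```

>>> {"op": "apply_moves", "data": {"commands": [{"travel": [0,0,-0.0005],"twist": [0,0,0],"claw": 0.0},{"travel": [0,0,-0.0008],"twist": [0,0,0],"claw": 0.0},{"travel": [0,0,-0.0008],"twist": [0,0,0],"claw": 0.0}]}}

```text
clock: 16.65
position: [0.4914, 0.1714, 0.1591]
tool_rot: [3.134, 0.488, -3.128]
force: [22.3, -0.1, -34.8]
grip_width: 0.0147
```

>>> {"op": "apply_moves", "data": {"commands": [{"travel": [0,0.0005,-0.0],"twist": [0,0,0],"claw": 0.0},{"travel": [0,0.0005,0.0015],"twist": [0,0,0],"claw": 0.0},{"travel": [0,0.001,0.003],"twist": [0,0,0],"claw": 0.0},{"travel": [0,0.001,0.0045],"twist": [0,0,0],"claw": 0.0},{"travel": [0,0.001,0.006],"twist": [0,0,0],"claw": 0.0},{"travel": [0,0.001,0.0075],"twist": [0,0,0],"claw": 0.0},{"travel": [0,0.001,0.0082],"twist": [0,0,0],"claw": 0.0},{"travel": [0,0.001,0.0082],"twist": [0,0,0],"claw": 0.0}]}}

```text
clock: 17.45
position: [0.4947, 0.1719, 0.1523]
tool_rot: [3.136, 0.488, -3.127]
force: [-0.0, -9.7, -4.6]
grip_width: 0.0149
```

```bash
python3 snap.py 16 scene wrist;  python3 -c "
import cv2
im=cv2.imread('pics/scene16.png'); cv2.imwrite('pics/c_s16.png',cv2.resize(im[125:245,380:500],None,fx=5,fy=5,interpolation=cv2.INTER_CUBIC))
im=cv2.imread('pics/wrist16.png'); cv2.imwrite('pics/c_w16.png',cv2.resize(im[190:340,230:460],None,fx=3.4,fy=3.4,interpolation=cv2.INTER_CUBIC))
"
```

```text
17.5 [0.4947 0.1719 0.1523] [ 179.65   27.98 -179.17] [ 0.01  0.44 -0.76  2.29  1.45  0.57 -0.35] [ 0.9 -8.2 -5.7] 0.014769349374750131
```

View pics/c_s16.png

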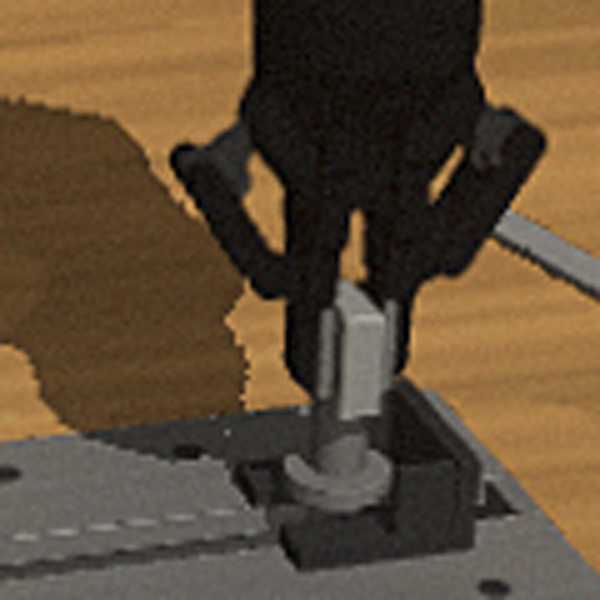

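View pics/c_w16.png

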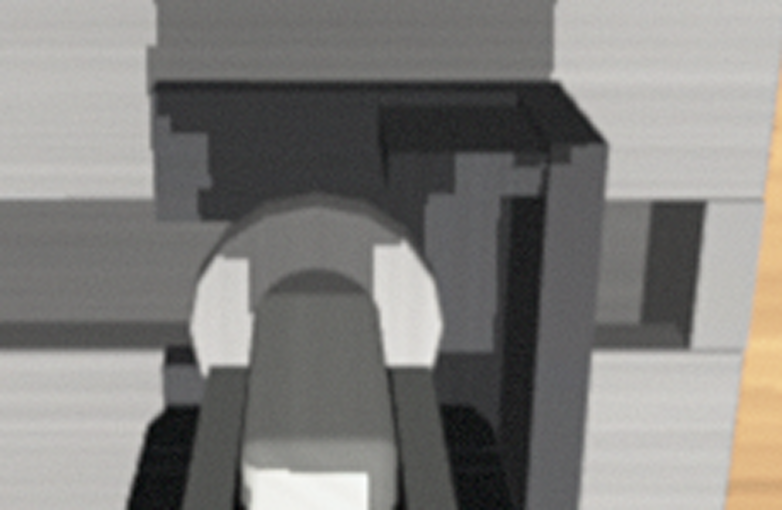

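>>> {"op": "apply_moves", "data": {"commands": [{"travel": [0,0,0],"twist": [0,0,0],"claw": 0.025},{"travel": [0,0,0],"twist": [0,0,0],"claw": 0.04},{"travel": [0,0,0],"twist": [0,0,0],"claw": 0.055},{"travel": [0,0,0],"twist": [0,0,0],"claw": 0.065},{"travel": [0,0,0],"twist": [0,0,0],"claw": 0.065}]}}

```text
clock: 18.05
position: [0.4947, 0.1739, 0.1527]
tool_rot: [3.133, 0.489, -3.125]
force: [-0.7, -0.2, -0.9]
grip_width: 0.065
```

```bash
python3 snap.py 17 scene wrist;  python3 -c "
import cv2
im=cv2.imread('pics/scene17.png'); cv2.imwrite('pics/c_s17.png',cv2.resize(im[125:245,380:500],None,fx=5,fy=5,interpolation=cv2.INTER_CUBIC))
"
```

```text
18.1 [0.4947 0.1738 0.1527] [ 179.49   28.01 -179.08] [ 0.01  0.44 -0.76  2.29  1.45  0.57 -0.35] [-0.4  0.3 -0.1] 0.0650852965947085
```

View pics/c_s17.png

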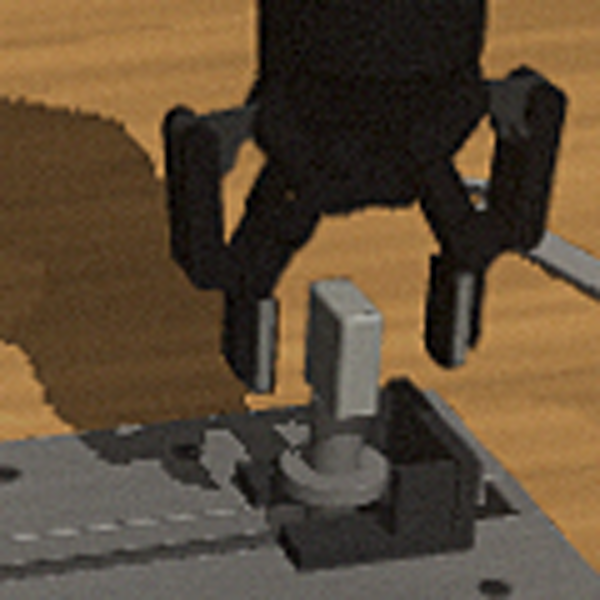

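View pics/wrist17.png

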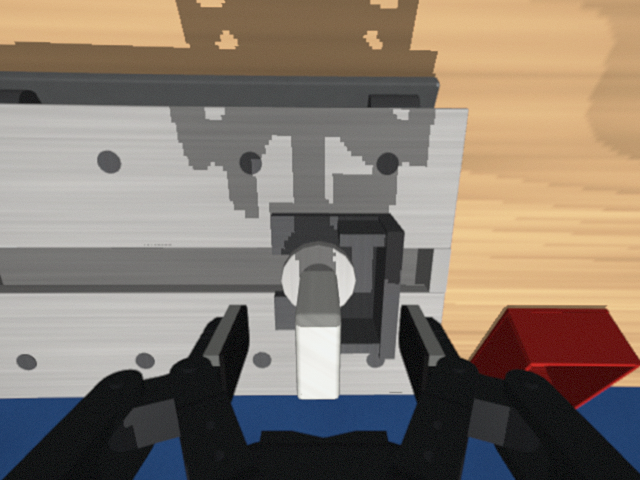

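```bash
python3 -c "
import cv2,numpy as np
a=cv2.imread('pics/scene16.png');b=cv2.imread('pics/scene17.png')
f=lambda im:cv2.resize(im[185:240,425:480],None,fx=7,fy=7,interpolation=cv2.INTER_CUBIC)
cv2.imwrite('pics/cmp17.png',np.hstack([f(a),f(b)]))
a=cv2.imread('pics/wrist16.png');b=cv2.imread('pics/wrist17.png')
f=lambda im:cv2.resize(im[200:330,260:440],None,fx=2.2*2,fy=2.2*2,interpolation=cv2.INTER_CUBIC)
cv2.imwrite('pics/cmp17w.png',cv2.resize(np.vstack([f(a),f(b)]),None,fx=.52,fy=.52))
"
```

```text
(no output)
```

View pics/cmp17.png

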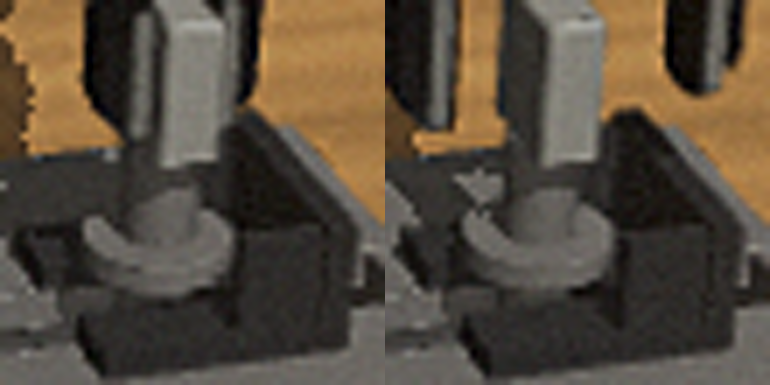

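View pics/cmp17w.png

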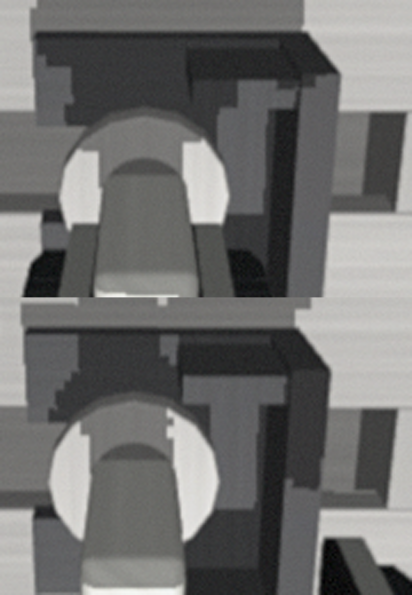

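```bash
python3 - <<'E'
from h import *
def col(n,c):
    s,d=pickle.load(open(f"{c}{n}.pkl","rb")); return s,d,cv2.cvtColor(d["frame"],cv2.COLOR_BGR2GRAY)
for c in ("scene",):
    _,_,a=col(16,c);_,_,b=col(17,c)
    for nm,(x0,y0,x1,y1) in {"paddle face":(447,187,458,209),"collar":(434,213,461,228),"collar low":(436,218,459,228),"foot":(434,226,476,240),"leg":(455,200,480,232)}.items():
        t=a[y0:y1,x0:x1]; S=8
        T=cv2.resize(t,None,fx=S,fy=S,interpolation=cv2.INTER_CUBIC); W=cv2.resize(b[y0-5:y1+5,x0-5:x1+5],None,fx=S,fy=S,interpolation=cv2.INTER_CUBIC)
        m=cv2.matchTemplate(W,T,cv2.TM_CCOEFF_NORMED); _,v,_,p=cv2.minMaxLoc(m); print(nm,"shift px",(p[0]-5*S)/S,(p[1]-5*S)/S,"score",round(v,3))
E
```

```text
paddle face shift px -0.75 0.0 score 0.926
collar shift px -0.5 -0.25 score 0.946
collar low shift px -0.625 -0.375 score 0.961
foot shift px 0.0 0.0 score 0.976
leg shift px -0.25 -0.125 score 0.98
```

The matching shows the bolt shifted about 1 mm off the notch end as it was let go, because the tool carried a 0.6° tilt and a 9 N side push. I'll square the tool, re-grip, push home, tug again, and release without side load.

>>> {"op": "apply_moves", "data": {"commands": [{"travel": [0,-0.0025,0],"twist": [0.57,0,0],"claw": 0.05},{"travel": [0,-0.0025,0],"twist": [0.57,0,0],"claw": 0.035},{"travel": [0,-0.0025,0],"twist": [0.57,0,0],"claw": 0.022},{"travel": [0,-0.0025,0],"twist": [0.57,0,0],"claw": 0.018},{"travel": [0,-0.0025,0],"twist": [0.57,0,0],"claw": 0.016},{"travel": [0,-0.0025,0],"twist": [0.57,0,0],"claw": 0.012},{"travel": [0,-0.0025,0],"twist": [0.57,0,0],"claw": 0.0},{"travel": [0,-0.0025,0],"twist": [0.57,0,0],"claw": 0.0}], "force": 80}}

```text
clock: 18.95
position: [0.4947, 0.1713, 0.1528]
tool_rot: [-3.14, 0.489, -3.126]
force: [-2.4, -0.7, 5.2]
grip_width: 0.0148
```

```bash
cat > st.py <<'E'
from h import *
from workcell import bot
s=bot.observe(); M=plateR(np.radians(.5)).T@R.from_euler('xyz',s['tool_rot']).as_matrix()
print(s['clock'],s['position'].round(4),'tool z in plate',M[:,2].round(4),'x',M[:,0].round(4),'F plate',(plateR(.009).T@(s['force'])).round(1),'M',s['moment'].round(2),s['grip_width'])
E
python3 st.py
```

```text
18.95 [0.4947 0.1713 0.1528] tool z in plate [ 2.0e-04  2.3e-03 -1.0e+00] x [-1.0e+00 -6.5e-03 -2.0e-04] F plate [ 0.3 -0.6  5.7] M [-0.07  0.66 -0.11] 0.01483098023335592
```

>>> {"op": "apply_moves", "data": {"commands": [{"travel": [0,0.0005,0],"twist": [0,0,0],"claw": 0.0},{"travel": [0,0.001,0],"twist": [0,0,0],"claw": 0.0},{"travel": [0,0.001,0],"twist": [0,0,0],"claw": 0.0}]}}

```text
clock: 19.25
position: [0.4947, 0.1716, 0.1528]
tool_rot: [-3.139, 0.489, -3.126]
force: [-5.3, -3.4, 9.6]
grip_width: 0.0151
```

```bash
python3 st.py
```

```text
19.25 [0.4947 0.1716 0.1528] tool z in plate [ 4.e-04  9.e-04 -1.e+00] x [-1.0e+00 -6.1e-03 -4.0e-04] F plate [-0.2 -3.3 11. ] M [-0.86  0.61 -0.54] 0.015078806964746169
```

>>> {"op": "apply_moves", "data": {"commands": [{"travel": [0,0.0005,0],"twist": [0,0,0],"claw": 0.0},{"travel": [0,0.001,0],"twist": [0,0,0],"claw": 0.0},{"travel": [0,0.001,0],"twist": [0,0,0],"claw": 0.0}]}}

```text
clock: 19.55
position: [0.4947, 0.1719, 0.1528]
tool_rot: [-3.138, 0.489, -3.126]
force: [-7.7, -7.6, 13.6]
grip_width: 0.0152
```

```bash
python3 st.py
```

```text
19.55 [0.4947 0.1719 0.1528] tool z in plate [ 6.e-04 -4.e-04 -1.e+00] x [-1.0e+00 -5.7e-03 -6.0e-04] F plate [-0.5 -7.6 15.7] M [-1.81  0.74 -0.96] 0.015162708522061134
```

>>> {"op": "apply_moves", "data": {"commands": [{"travel": [0,0,-0.001],"twist": [0,0,0],"claw": 0.0},{"travel": [0,0,-0.0025],"twist": [0,0,0],"claw": 0.0},{"travel": [0,0,-0.004],"twist": [0,0,0],"claw": 0.0},{"travel": [0,0,-0.0055],"twist": [0,0,0],"claw": 0.0},{"travel": [0,0,-0.007],"twist": [0,0,0],"claw": 0.0},{"travel": [0,0,-0.008],"twist": [0,0,0],"claw": 0.0},{"travel": [0,0,-0.008],"twist": [0,0,0],"claw": 0.0}]}}

```text
clock: 20.25
position: [0.491, 0.172, 0.1595]
tool_rot: [-3.139, 0.488, -3.127]
force: [1.8, -5.3, -2.4]
grip_width: 0.0147
```

```bash
python3 st.py
```

```text
20.25 [0.491  0.172  0.1595] tool z in plate [-2.e-04  0.e+00 -1.e+00] x [-1.0e+00 -5.5e-03  2.0e-04] F plate [ 0.4 -5.3 -3. ] M [-1.12  0.43 -0.63] 0.014679908657927622
```

>>> {"op": "apply_moves", "data": {"commands": [{"travel": [0,0,-0.0005],"twist": [0,0,0],"claw": 0.0},{"travel": [0,0,-0.0008],"twist": [0,0,0],"claw": 0.0},{"travel": [0,0,-0.0008],"twist": [0,0,0],"claw": 0.0}]}}

```text
clock: 20.55
position: [0.4908, 0.1719, 0.1598]
tool_rot: [-3.139, 0.488, -3.127]
force: [9.2, -4.2, -14.2]
grip_width: 0.0149
```

```bash
python3 st.py
```

```text
20.55 [0.4908 0.1719 0.1598] tool z in plate [-8.e-04  0.e+00 -1.e+00] x [-1.0e+00 -5.2e-03  8.0e-04] F plate [  1.4  -4.3 -16.8] M [-0.92  0.07 -0.46] 0.014880716614490164
```

>>> {"op": "apply_moves", "data": {"commands": [{"travel": [0,0,0.0015],"twist": [0,0,0],"claw": 0.0},{"travel": [0,0,0.003],"twist": [0,0,0],"claw": 0.0},{"travel": [0,0,0.0045],"twist": [0,0,0],"claw": 0.0},{"travel": [0,0,0.006],"twist": [0,0,0],"claw": 0.0},{"travel": [0,0,0.0075],"twist": [0,0,0],"claw": 0.0},{"travel": [0,0,0.0085],"twist": [0,0,0],"claw": 0.0},{"travel": [0,0,0.0085],"twist": [0,0,0],"claw": 0.0}]}}

```text
clock: 21.25
position: [0.4946, 0.172, 0.1528]
tool_rot: [-3.138, 0.489, -3.126]
force: [-1.7, -6.7, 2.3]
grip_width: 0.015
```

```bash
python3 st.py
```

```text
21.25 [0.4946 0.172  0.1528] tool z in plate [ 1.e-04 -2.e-04 -1.e+00] x [-1.0e+00 -5.7e-03 -1.0e-04] F plate [-0.5 -6.7  2.9] M [-1.46  0.36 -0.73] 0.014995485007064494
```

>>> {"op": "apply_moves", "data": {"commands": [{"travel": [0,-0.0006,0],"twist": [0,0,0],"claw": 0.0},{"travel": [0,-0.0012,0],"twist": [0,0,0],"claw": 0.0},{"travel": [0,-0.0012,0],"twist": [0,0,0],"claw": 0.0}]}}

```text
clock: 21.55
position: [0.4946, 0.1717, 0.1528]
tool_rot: [-3.14, 0.489, -3.126]
force: [1.1, -2.9, -1.6]
grip_width: 0.0148
```

```bash
python3 st.py; python3 snap.py 18 scene wrist
```

```text
21.55 [0.4946 0.1717 0.1528] tool z in plate [-1.0e-04  1.7e-03 -1.0e+00] x [-1.0e+00 -6.2e-03  1.0e-04] F plate [ 0.3 -2.9 -1.9] M [-0.74  0.4  -0.4 ] 0.01481011035501246
21.6 [0.4946 0.1717 0.1528] [-179.91   27.99 -179.1 ] [ 0.    0.44 -0.76  2.28  1.44  0.58 -0.34] [ 2.3 -3.2 -3.4] 0.014982272039569882
```

>>> {"op": "apply_moves", "data": {"commands": [{"travel": [0,0,0],"twist": [0,0,0],"claw": 0.017},{"travel": [0,0,0],"twist": [0,0,0],"claw": 0.02},{"travel": [0,0,0],"twist": [0,0,0],"claw": 0.03},{"travel": [0,0,0],"twist": [0,0,0],"claw": 0.045},{"travel": [0,0,0],"twist": [0,0,0],"claw": 0.065},{"travel": [0,0,0],"twist": [0,0,0],"claw": 0.065}], "force": 20}}

```text
clock: 22.25
position: [0.4946, 0.1721, 0.1529]
tool_rot: [-3.141, 0.489, -3.126]
force: [-0.0, -0.1, -0.3]
grip_width: 0.0648
```

```bash
python3 snap.py 19 scene wrist; python3 - <<'E'
from h import *
def col(n,c):
    s,d=pickle.load(open(f"{c}{n}.pkl","rb")); return cv2.cvtColor(d["frame"],cv2.COLOR_BGR2GRAY)
for p,q in ((18,19),(16,18),(17,19)):
    a=col(p,"scene");b=col(q,"scene")
    for nm,(x0,y0,x1,y1) in {"paddle face":(447,187,458,209),"collar":(434,213,461,228),"collar low":(436,218,459,228),"foot":(434,226,476,240)}.items():
        t=a[y0:y1,x0:x1]; S=8
        T=cv2.resize(t,None,fx=S,fy=S,interpolation=cv2.INTER_CUBIC); W=cv2.resize(b[y0-5:y1+5,x0-5:x1+5],None,fx=S,fy=S,interpolation=cv2.INTER_CUBIC)
        m=cv2.matchTemplate(W,T,cv2.TM_CCOEFF_NORMED); _,v,_,l=cv2.minMaxLoc(m); print(p,q,nm,"shift px",(l[0]-5*S)/S,(l[1]-5*S)/S,"score",round(v,3))
f=lambda n:cv2.resize(cv2.imread(f'pics/scene{n}.png')[185:240,425:480],None,fx=7,fy=7,interpolation=cv2.INTER_CUBIC)
cv2.imwrite('pics/cmp19.png',np.hstack([f(18),f(19)]))
E
```

```text
22.3 [0.4946 0.1721 0.1529] [-179.94   28.   -179.08] [ 0.    0.44 -0.76  2.28  1.44  0.58 -0.34] [ 0.2 -0.   0.1] 0.0653210393154281
18 19 paddle face shift px -0.25 0.0 score 0.917
18 19 collar shift px 0.0 0.0 score 0.972
18 19 collar low shift px 0.0 0.0 score 0.988
18 19 foot shift px 0.0 0.0 score 0.988
16 18 paddle face shift px -0.375 -0.125 score 0.96
16 18 collar shift px -0.5 -0.375 score 0.965
16 18 collar low shift px -0.5 -0.375 score 0.956
16 18 foot shift px 0.0 0.0 score 0.977
17 19 paddle face shift px 0.0 0.0 score 0.988
17 19 collar shift px 0.0 0.0 score 0.988
17 19 collar low shift px 0.0 0.0 score 0.991
17 19 foot shift px 0.0 0.0 score 0.987
```

View pics/cmp19.png

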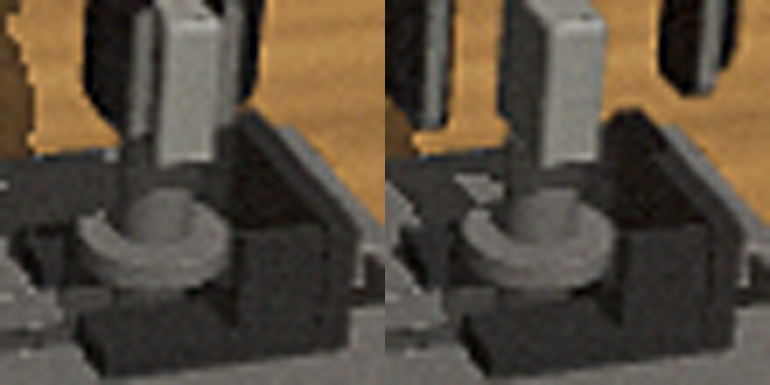

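>>> {"op": "apply_moves", "data": {"commands": [{"travel": [0,-0.0005,-0.01],"twist": [0,0,0],"claw": 0.065},{"travel": [0,-0.0005,-0.025],"twist": [0,0,0],"claw": 0.065},{"travel": [0,-0.0005,-0.045],"twist": [0,0,0],"claw": 0.065},{"travel": [0,-0.0005,-0.07],"twist": [0,0,0],"claw": 0.065},{"travel": [0,-0.0005,-0.09],"twist": [0,0,0],"claw": 0.065},{"travel": [0,-0.0005,-0.1],"twist": [0,0,0],"claw": 0.065},{"travel": [0,-0.0005,-0.1],"twist": [0,0,0],"claw": 0.065},{"travel": [0,-0.0005,-0.1],"twist": [0,0,0],"claw": 0.065}]}}

```text
clock: 23.15
position: [0.4479, 0.1706, 0.241]
tool_rot: [-3.14, 0.489, -3.126]
force: [-1.3, 0.6, -0.5]
grip_width: 0.0649
```

```bash
python3 snap.py 20 scene top wrist; python3 -c "
import cv2
im=cv2.imread('pics/top20.png'); cv2.imwrite('pics/c_t20.png',cv2.resize(im[200:270,120:230],None,fx=6,fy=6,interpolation=cv2.INTER_CUBIC))
im=cv2.imread('pics/wrist20.png'); cv2.imwrite('pics/c_w20.png',cv2.resize(im[150:350,220:440],None,fx=3,fy=3,interpolation=cv2.INTER_CUBIC))
"
```

```text
23.25 [0.4477 0.1707 0.2405] [-179.92   27.94 -179.09] [ 0.12  0.18 -0.89  2.28  0.95  0.57  0.07] [ 0.  -0.2 -1. ] 0.06461832879930735
```

View pics/scene20.png

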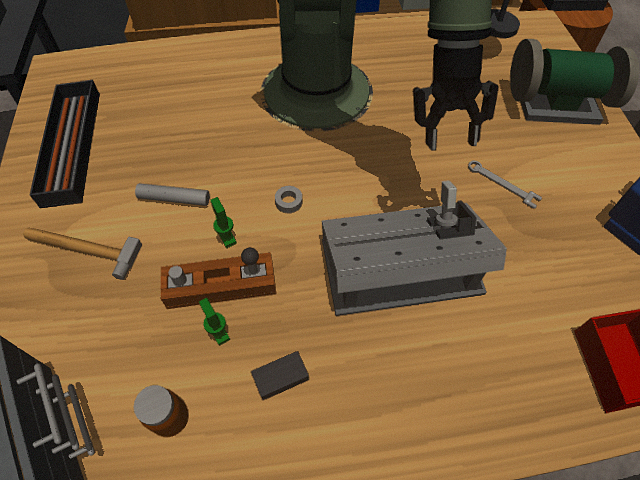

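View pics/c_w20.png

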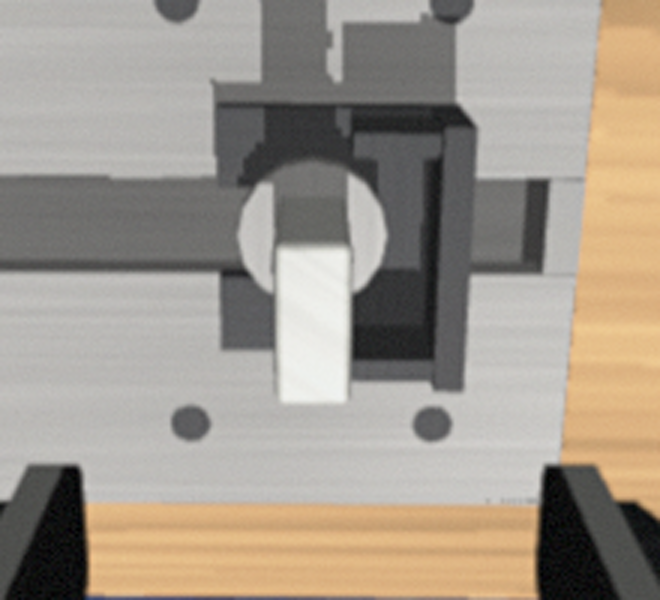

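View pics/c_t20.png

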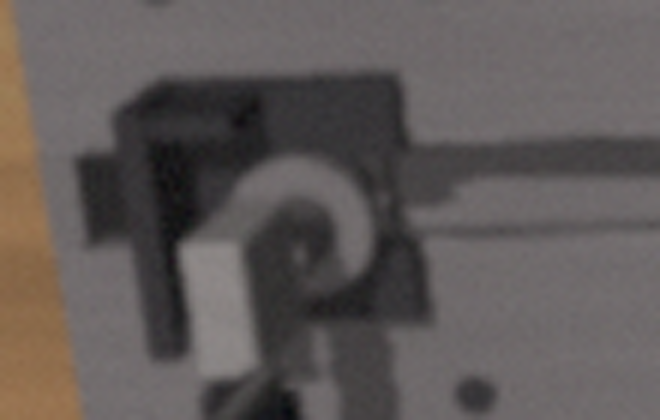

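```bash
python3 - <<'E'
from h import *
s,d=pickle.load(open("wrist20.pkl","rb")); T=np.array(d["tool_from_camera"])
c=lambda *p: np.array(p)/3+[220,150]
h=.183
foot=ray(d,c((215,103),(222,350)),h-.040,T); print("foot corners tool",foot.round(4).tolist())
col=ray(d,c((238,232),(387,232)),h-.053,T); print("collar",col.round(4).tolist())
pad=ray(d,c((276,245),(349,245),(278,403),(349,402)),h-.120,T); print("paddle top",pad.round(4).tolist(), "angle", np.degrees(np.arctan2((pad[0]-pad[2])[1],(pad[0]-pad[2])[0])))
sl=ray(d,c((0,270),(220,270),(20,176),(200,178)),h-.032,T); print("slot edges",sl.round(4).tolist())
yb=foot[:,1].mean(); print("foot width",foot[0,0]-foot[1,0],"collar dia",np.ptp(col[:,1]),"collar centre minus foot edge (26 expected)",(col[:,1].mean()-yb)*1e3,"paddle",(pad[:,1].mean()-yb)*1e3)
E
```

```text
foot corners tool [[0.0333, -0.0256, 0.143], [-0.0374, -0.0256, 0.143]]
collar [[0.0015, -0.0194, 0.13], [0.0015, 0.0199, 0.13]]
paddle top [[0.0184, -0.0072, 0.063], [0.0184, 0.0074, 0.063], [-0.0163, -0.0071, 0.063], [-0.016, 0.0077, 0.063]] angle -0.06191728950300251
slot edges [[-0.0159, -0.0892, 0.151], [-0.016, -0.0262, 0.151], [0.0116, -0.0811, 0.151], [0.011, -0.0311, 0.151]]
foot width 0.07071958001556397 collar dia 0.03921625530758987 collar centre minus foot edge (26 expected) 25.839155451080675 paddle 25.792113414615127
```

The final check puts the bolt axis 25.8 mm from the foot edge (26 expected at contact), upright and turned fully across, with the fingers clear. I'm handing in.

```bash
python3 -c "
from workcell import bot
print(bot.job_done()); print(bot.observe()['clock'])"
```

```text
the job is handed in; nothing more can be done
None
the job is handed in; nothing more can be done
```

The T-bolt is locked in the T-slot, with its shank at the end of the bracket's notch. I handed the job in just after 23 s on the clock, with the gripper clear of everything; `job_done` gave no verdict.

**What I did:**
1. Took the grey paddle bolt from the rack's middle pocket and lowered it through the neck until I felt the slot floor.
2. Slid it along the slot until the shank pushed the notch end; the side force reached about 14 N.
3. Turned it 90° with the head on the floor.
4. Tugged until it caught, about 7.5–8 mm up with a pull of about 38 N. I lowered it back to the floor and let go.

**Disagreement and repair:** after the first release, the scene picture suggested the bolt had moved about 1 mm off the notch end. I squared the tool, re-gripped the bolt and pushed it home again at about 8 N. I then tugged a second time (it caught at about 13 N), lowered it and released with only about 3 N of side load. Matching the pictures before and after that release showed no shift at the collar and about ¼ px at the paddle. The bolt also matched its place after the first release. So most of the apparent 1 mm was probably tilt and side load while it was still gripped.

**Final checks:**
- **Position:** the collar centre is 25.8 mm from the bracket foot's edge, against 26 mm expected at the notch end.
- **Turn and upright:** the paddle lies across the slot to within a degree, and its top is directly over the collar.
- **Other objects:** the bracket foot's picture did not shift during the re-grip and release. By eye, the two keys still stand in their pockets and the green look-alikes are where they were.

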